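# Clamp the drip pole to its mount and close the housing

## Robot

A 7-joint arm with a two-finger parallel gripper is mounted at the origin on a cart in front of the work surface, level with it; the furniture and walls round the work are solid. World frame = base frame: x ahead of the robot, y to its left, z up, the work surface at z = 0. Lengths are in m, angles in rad, forces in N, time in s.
With the tool pointing down it reaches from about 0.425 to 0.925 m from the base axis. Payload 6.8 kg.
Tool frame: the origin (TCP) lies on the centre line of the jaws, within the pads' length; the fingertips stand 8 mm ahead of it and the grasp point (between the pads) lies 11 mm behind it (r.finger_overhang is the distance from the TCP to the fingertips, in m); x points along the fingers, z is the direction in which the jaws open and shut, and the axes are right-handed (so a half turn about x gives the same grasp; the last joint's range is limited). The gripper opens to 85 mm and grips with 20 to 120 N. Pads are 22 mm wide; open, the fingers measure 114 mm over their backs; the gripper's body (76 mm by 85 mm) begins 54 mm behind the grasp point. The pads swing forward as they close: fully open they stand 13 mm farther back than shut.
Start: joints at [1.156, 0.477, 0.022, 1.555, -0.011, 1.109, -0.083], TCP at [0.204, -0.643, 0.219] pointing down, gripper open.
Joint ranges: [-2.96, 2.96], [-0.34, 2.1], [-1.41, 1.46], [0.24, 2.44], [-1.37, 4.51], [0.17, 1.92], [-2.96, 2.96]. Speed limits (rad/s): [2.39, 2.39, 3.14, 3.14, 3.14, 3.14, 3.14].

## Interface

Orientations are given as a rotation vector (axis times angle).
In Python, from bench import r gives the robot as it stands. The module is installed in compiled form; this text tells all that it offers.
- The arm moves only by the tool play_rows, never from a script. Its argument "plan" is a list of rows, each a list of 5 numbers: the opening, from -1 (shut) to 1 (fully open), then the shift along the world's x, y, z in m, then the turn about the world's z in rad. A call has 1 to 10 rows; each row is the pose to reach, as a shift and turn from the pose commanded when the call began; what a row does not reach only later rows make up. A row lasts 1/10 s, in which the tool goes at most 50 mm and 8.59 degrees, less where a joint would pass 70% of its speed; a pose out of reach is approached as far as the arm can. A call with a gripper value outside its range is refused whole. The fingers move at their own pace and stop on an object; "force" is the grip in N (left out, the last holds). Time passes only in rows, so rows that repeat a pose let the fingers close. It gives the time, the measured TCP pose, the force and the opening at its end, in the units of the state.
- r.get_obs(): the state, without advancing time (a new reading comes with each control period).
- r.grab_frame(name): name is "scene" or "side" or "wrist"; returns a dict with "pixels" (480x640x3 uint8, blue, green, red), "z_map" (480x640 float32, m along the optical axis (not along the pixel's ray), 0 where there is no reading), "vfov" (degrees; the focal length in pixels is half the picture's height over the tangent of half this angle, whatever the lens; pixels are square), "cx", "cy" (the principal point, pixels), "R" (3x3) and "t" (3): a world point X has camera coordinates R X + t; the wrist camera has in their place "tool_from_camera" (4x4, takes a point from camera to tool coordinates, whose origin is the TCP and whose axes are the tool frame's). Camera axes: x right, y down, z forward; pixel columns grow to the right and rows downward; lengths in m; the calibration is good to about 2 mm. A picture is of the moment at which its call begins: read the wrist's pose just before it.
- r.hand_in(): hands the job in, once; it reports no verdict.
Trained networks look in a picture, given as the dict that the camera call returned (one of the last four; its "shot" number tells which), for a name from the list of things; names that differ only in an ending like _2 or _b are one class to them, and where a whole thing is asked for, a point or a joint stands for the part that bears it (a point fixed in the world has none). Each returns a list of dicts, best first, with "conf" (0 to 1); they miss things now and then, are a little off and sometimes report something else, mostly with a low value. They report only what shows in the picture. A call takes as long as a camera call. They do not tell look-alikes from the thing itself.
- r.outline_of(picture, label): "mask" (480x640 bool, what is visible of it) and "bbox" ([left, top, right, bottom] as shares, 0 to 1, of the picture: columns of its width, rows of its height, round what is visible of it).
- r.pinpoint(picture, label): "position" ([column, row] as shares, 0 to 1, of the picture: columns of its width, rows of its height: a listed point, or the origin of a listed thing).
The state is a dict: "clock": time; "joints": joint angles; "qvel": joint speeds; "tau": joint torques, N m; "tcp_pos": TCP position; "orientation": TCP orientation; "contact_force": force on the tool from outside, world axes, zero at the start; "moment": the same for the moment, N m; "grip_width": finger opening in m.
Only numpy, scipy, OpenCV 4.12 (cv2) and the standard library are available. Lean on these libraries where they do the work, as an engineer would, in place of code of your own. Each camera call takes 0.05 s, during which the arm holds its last target.

## Task

Fasten the drip pole to its mount: put every saddle clamp that stands on the worktop over the pole, each with both legs down through its own pair of slots until its crown rests on the pole. Only when all of them are home, set the round cover on the open end housing so that it sits fully seated and level. Leave the other things on the worktop where they are.

Things in the scene. Friction and masses are not known exactly. Their poses are not given: they have to be found in the camera images.
- mount: fixed pole mount. Origin on the worktop under the middle of its deck; y along the horizontal steel pole, z up. Aluminium deck 112 (x) by 310 mm (y), top 41 mm and underside 33 mm up, open below. Pole 34 mm thick, y = -170 to +170 mm, its top 78 mm up, over the deck's middle line. Five pairs of slots through the deck; a round open grey housing at the +y end
- station_0 (a point): point on the top line of the pole, 78 mm above the worktop, midway between the two slots of pair 0 (mount y = -120 mm); axes as the mount's. The slots lie on either side of the pole, centred at x = +-23.5 mm, each 12.5 mm (x) by 49.5 mm (y). Any clamp fits any pair
- station_1 (a point): point on the top line of the pole, 78 mm above the worktop, midway between the two slots of pair 1 (mount y = -60 mm); axes as the mount's. The slots lie on either side of the pole, centred at x = +-23.5 mm, each 12.5 mm (x) by 49.5 mm (y). Any clamp fits any pair
- station_2 (a point): point on the top line of the pole, 78 mm above the worktop, midway between the two slots of pair 2 (mount y = 0 mm); axes as the mount's. The slots lie on either side of the pole, centred at x = +-23.5 mm, each 12.5 mm (x) by 49.5 mm (y). Any clamp fits any pair
- station_3 (a point): point on the top line of the pole, 78 mm above the worktop, midway between the two slots of pair 3 (mount y = 60 mm); axes as the mount's. The slots lie on either side of the pole, centred at x = +-23.5 mm, each 12.5 mm (x) by 49.5 mm (y). Any clamp fits any pair
- station_4 (a point): point on the top line of the pole, 78 mm above the worktop, midway between the two slots of pair 4 (mount y = 120 mm); axes as the mount's. The slots lie on either side of the pole, centred at x = +-23.5 mm, each 12.5 mm (x) by 49.5 mm (y). Any clamp fits any pair
- housing_rim (a point): centre of the mouth of the round housing, level with its rim, 100 mm above the worktop; outer diameter 84 mm, inner diameter 74 mm, hollow
- clamp_0: loose saddle clamp, an upside-down U of steel strap standing on its two legs, 0.15 kg; 3 to 5 are there, the rest absent. Origin midway between the leg tips; z up, y along the strap's width (goes along the pole), x from leg to leg; same when turned by half a turn. On its crown a blue grip block, 22 mm (x) by 40 mm (y), 72 to 106 mm above the leg tips: grasp across the 22 mm
- crown_0 (a point): underside of the crown of clamp_0, on its z axis 65 mm above the leg tips; rests on the pole's top when home. Strap 44 mm wide, 7 mm thick; legs 40 mm apart inside, 54 mm outside, their ends thinned to 4 x 40 mm over the last 6 mm; outside of the crown 72 mm above the leg tips
- clamp_1: loose saddle clamp, an upside-down U of steel strap standing on its two legs, 0.15 kg; 3 to 5 are there, the rest absent. Origin midway between the leg tips; z up, y along the strap's width (goes along the pole), x from leg to leg; same when turned by half a turn. On its crown a blue grip block, 22 mm (x) by 40 mm (y), 72 to 106 mm above the leg tips: grasp across the 22 mm
- crown_1 (a point): underside of the crown of clamp_1, on its z axis 65 mm above the leg tips; rests on the pole's top when home. Strap 44 mm wide, 7 mm thick; legs 40 mm apart inside, 54 mm outside, their ends thinned to 4 x 40 mm over the last 6 mm; outside of the crown 72 mm above the leg tips
- clamp_2: loose saddle clamp, an upside-down U of steel strap standing on its two legs, 0.15 kg; 3 to 5 are there, the rest absent. Origin midway between the leg tips; z up, y along the strap's width (goes along the pole), x from leg to leg; same when turned by half a turn. On its crown a blue grip block, 22 mm (x) by 40 mm (y), 72 to 106 mm above the leg tips: grasp across the 22 mm
- crown_2 (a point): underside of the crown of clamp_2, on its z axis 65 mm above the leg tips; rests on the pole's top when home. Strap 44 mm wide, 7 mm thick; legs 40 mm apart inside, 54 mm outside, their ends thinned to 4 x 40 mm over the last 6 mm; outside of the crown 72 mm above the leg tips
- clamp_3: loose saddle clamp, an upside-down U of steel strap standing on its two legs, 0.15 kg; 3 to 5 are there, the rest absent. Origin midway between the leg tips; z up, y along the strap's width (goes along the pole), x from leg to leg; same when turned by half a turn. On its crown a blue grip block, 22 mm (x) by 40 mm (y), 72 to 106 mm above the leg tips: grasp across the 22 mm
- crown_3 (a point): underside of the crown of clamp_3, on its z axis 65 mm above the leg tips; rests on the pole's top when home. Strap 44 mm wide, 7 mm thick; legs 40 mm apart inside, 54 mm outside, their ends thinned to 4 x 40 mm over the last 6 mm; outside of the crown 72 mm above the leg tips
- clamp_4: loose saddle clamp, an upside-down U of steel strap standing on its two legs, 0.15 kg; 3 to 5 are there, the rest absent. Origin midway between the leg tips; z up, y along the strap's width (goes along the pole), x from leg to leg; same when turned by half a turn. On its crown a blue grip block, 22 mm (x) by 40 mm (y), 72 to 106 mm above the leg tips: grasp across the 22 mm
- crown_4 (a point): underside of the crown of clamp_4, on its z axis 65 mm above the leg tips; rests on the pole's top when home. Strap 44 mm wide, 7 mm thick; legs 40 mm apart inside, 54 mm outside, their ends thinned to 4 x 40 mm over the last 6 mm; outside of the crown 72 mm above the leg tips
- cover: loose round grey cover, 0.15 kg; origin under its centre, z up. Disc of 90 mm diameter from 9 to 15 mm above the origin; below it a centring spigot of 68 mm diameter, 9 mm deep, that fits inside the housing; above it a black knob of 26 mm diameter, from 15 to 55 mm above the origin
- cover_seat (a point): centre of the underside of the cover's disc, 9 mm above its origin; lies at the housing's rim centre when seated
- iodine_bottle: brown glass bottle with yellow cap, 48x48x105 mm, bystander; origin under its centre
- medical_tape: roll of tan tape lying flat, 104x102x25 mm, bystander; origin under its centre
- steel_cup: small steel cup, 56 mm wide, 64 mm tall, bystander; origin under its centre
Things that resemble listed ones, but are neither listed nor needed, are in the scene too. What is shaped like the clamp_3 but green, orange or red is not meant.

How it is judged:
By the outcome, as a careful person would: the job done as asked, in the order asked, and still so for the second after the job is handed in, with the robot touching nothing.
Of clamp_0, clamp_1, clamp_2, clamp_3, clamp_4 only 3 to 5 are there at a start; the rules pass over those that are not, and their reading is None.
At some moment in a run one of cover may be knocked a few centimetres aside while the robot is not near it.
It also fails if it takes over 210 s, if anything falls off the work surface, if the arm or the gripper's body presses on something with over 40 N, if the wrist force passes 120 N, or if a joint passes its speed limit or range.

## Working session

There is one attempt and no reset: what is moved stays moved. The work goes in short steps, Python scripts to look and compute and a tool call to move; the robot and the scene stay as the last step left them, time stands still between calls to the robot, and variables do not carry over. Pictures are saved under pics/ and viewed, and the job is handed in when it is done.

Besides the shell and the picture viewer there is one more tool, called after "Call:" as name(argument=value, ...), one argument or row to a line, values as JSON. play_rows: Moves the arm, as the interface text tells. Its arguments: {"type":"object","properties":{"plan":{"type":"array","items":{"type":"array","items":{"type":"number"}}},"force":{"type":"number"}},"required":["plan"]}

```bash
mkdir -p pics
cat > h.py <<'E'
import numpy as np, cv2
from bench import r
def f(p): return 240/np.tan(np.radians(p['vfov'])/2)
def world(p,u,v,z=None):
    z=p['z_map'][int(v),int(u)] if z is None else z
    c=np.array([(u-p['cx'])/f(p)*z,(v-p['cy'])/f(p)*z,z])
    return np.array(p['R']).T@(c-np.array(p['t']))
def proj(p,X):
    c=np.array(p['R'])@np.array(X)+np.array(p['t']); return c[0]/c[2]*f(p)+p['cx'],c[1]/c[2]*f(p)+p['cy']
def cloud(p):
    v,u=np.mgrid[0:480,0:640]; z=p['z_map']
    c=np.stack([(u-p['cx'])/f(p)*z,(v-p['cy'])/f(p)*z,z],-1)
    return (c-np.array(p['t']))@np.array(p['R'])
E
python3 - <<'E'
from h import *
o=r.get_obs();print(o)
for n in ['scene','side','wrist']:
    p=r.grab_frame(n);cv2.imwrite(f'pics/{n}0.png',p['pixels'])
    print(n,[ (k,np.shape(p[k])) for k in p if k in('z_map',)],p['vfov'],p['cx'],p['cy'])
    for l in ['clamp_0','cover','mount','iodine_bottle','medical_tape','steel_cup']:
        print(l,[(round(float(d['conf']),2),np.round(np.array(d['position'])*[640,480]).tolist()) for d in r.pinpoint(p,l)])
E
```

```text
{'clock': 0.0, 'joints': array([ 1.1558585 ,  0.47782048,  0.02233919,  1.55648864, -0.01152832,
        1.1092939 , -0.08308677]), 'qvel': array([ 0.00107857,  0.00077577,  0.00085007, -0.00062441, -0.00076345,
        0.00047338, -0.00150135]), 'tau': array([ 2.85784099e-04, -5.96443713e+01,  1.60831511e+00, -2.81195247e+01,
        1.25041135e-02,  9.41281964e-03, -3.91506092e-05]), 'tcp_pos': array([ 0.20367964, -0.64287022,  0.21819636]), 'orientation': array([ 0.9813132 ,  1.34050999, -0.97962582]), 'contact_force': array([ 1.13092243,  0.05758798, -0.05987329]), 'moment': array([ 0.00068787,  0.01121261, -0.0307888 ]), 'grip_width': 0.08552688169139257}
scene [('z_map', (480, 640))] 53.24880537210485 327.8222078057182 235.6891225396025
clamp_0 [(0.87, [299.0, 236.0]), (0.87, [250.0, 184.0]), (0.86, [332.0, 314.0]), (0.86, [337.0, 347.0]), (0.75, [375.0, 319.0]), (0.74, [310.0, 286.0]), (0.58, [400.0, 294.0])]
cover [(0.32, [348.0, 242.0])]
mount [(0.55, [348.0, 245.0])]
iodine_bottle [(0.51, [284.0, 170.0])]
medical_tape [(0.71, [343.0, 391.0]), (0.22, [388.0, 355.0])]
steel_cup [(0.97, [390.0, 356.0]), (0.72, [330.0, 299.0]), (0.38, [326.0, 183.0])]
side [('z_map', (480, 640))] 46.06759540402891 313.17445530097757 237.76775243551086
clamp_0 [(0.83, [279.0, 246.0]), (0.81, [287.0, 276.0]), (0.79, [300.0, 293.0]), (0.77, [343.0, 347.0]), (0.72, [210.0, 203.0]), (0.61, [399.0, 289.0])]
cover [(0.74, [302.0, 294.0]), (0.64, [245.0, 222.0])]
mount [(0.91, [333.0, 248.0]), (0.5, [345.0, 242.0])]
iodine_bottle [(0.79, [240.0, 184.0]), (0.22, [354.0, 257.0])]
medical_tape [(0.4, [311.0, 205.0])]
steel_cup [(0.65, [404.0, 351.0])]
wrist [('z_map', (480, 640))] 65.67899987431768 321.67693273129925 237.73549137978625
clamp_0 []
cover []
mount []
iodine_bottle []
medical_tape []
steel_cup []
```

View pics/scene0.png

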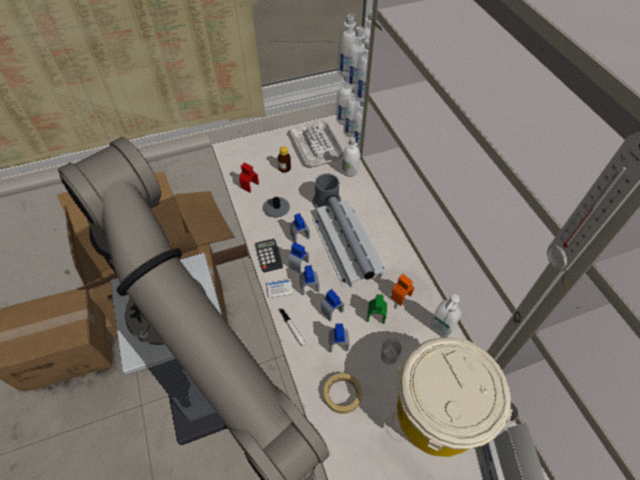

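View pics/side0.png

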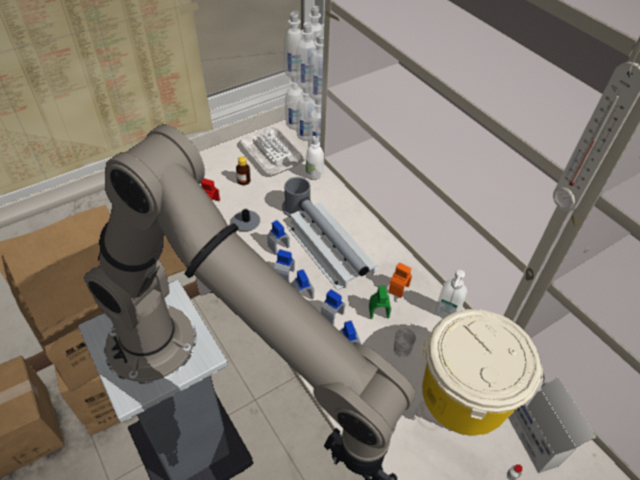

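The scene view shows five blue clamps at about (300,225), (298,253), (309,276), (332,301) and (340,335). The look-alikes are red (248,178), green (378,306) and orange (402,290). The cover is at (276,206), and the mount and housing are at (345,240) and (326,188). I'll measure these from the depth next.

```bash
cat > meas.py <<'E'
from h import *
def rectfit(P):
    (c,s,a)=cv2.minAreaRect((P[:,:2]*1000).astype(np.float32)); return np.round(c,1),np.round(s,1),round(a,1)
def blobs(n):
    p=r.grab_frame(n);C=cloud(p);hsv=cv2.cvtColor(p['pixels'],cv2.COLOR_BGR2HSV)
    m=((hsv[...,0]>105)&(hsv[...,0]<128)&(hsv[...,1]>150)&(p['z_map']>0)).astype(np.uint8)
    k,l,st,ce=cv2.connectedComponentsWithStats(m)
    for i in range(1,k):
        if st[i,4]<40: continue
        P=C[l==i]; 
        if not(0.2<np.median(P[:,0])<1.1 and abs(np.median(P[:,1]))<.8):continue
        zt=np.percentile(P[:,2],95);T=P[(P[:,2]>zt-.006)]
        print(n,np.round(ce[i]),st[i,4],'ztop',round(zt,4),'top',rectfit(T),len(T),'all',rectfit(P))
    return p,C
if __name__=='__main__':
  for n in ['scene','side']:
    p,C=blobs(n)
    # pole: cloud
    M=(C[...,2]>.068)&(C[...,2]<.085)
    for lab in ['housing_rim','station_0','station_2','station_4','cover_seat','cover','crown_0','station_1','station_3']:
        for d in r.pinpoint(p,lab):
            u,v=np.array(d['position'])*[640,480]
            print(lab,round(d['conf'],2),round(u),round(v),np.round(world(p,u,v),3))
E
python3 meas.py
```

```text
scene [299. 222.] 117 ztop 0.1121 top (array([461.7, 103.4]), array([19.4, 38. ]), 5.0) 43 all (array([462.9, 103.5]), array([28.3, 37. ]), 9.3)
scene [298. 250.] 144 ztop 0.1105 top (array([422. ,   1.4]), array([20.9, 38.3]), 29.2) 57 all (array([422.7,   1.1]), array([27.6, 41.2]), 42.4)
scene [309. 275.] 139 ztop 0.1107 top (array([425.7, -92.7]), array([37.7, 21.2]), 83.6) 67 all (array([426.9, -92.2]), array([39.8, 28.3]), 77.9)
scene [332. 299.] 161 ztop 0.1114 top (array([ 461.9, -194.3]), array([19.2, 36.5]), 16.6) 66 all (array([ 461.9, -192.5]), array([26.1, 41.3]), 24.9)
scene [339. 333.] 167 ztop 0.1108 top (array([ 439.7, -299.5]), array([36.8, 21.3]), 76.9) 82 all (array([ 440.5, -300.1]), array([39.4, 27.9]), 68.1)
housing_rim 0.63 329 180 [0.628 0.257 0.072]
station_0 0.79 346 231 [0.597 0.027 0.076]
station_0 0.79 334 203 [0.602 0.145 0.08 ]
station_0 0.66 356 246 [ 0.601 -0.039  0.077]
station_0 0.6 366 262 [ 0.608 -0.105  0.074]
station_0 0.56 347 213 [0.636 0.116 0.047]
station_2 0.79 346 231 [0.597 0.027 0.076]
station_2 0.79 334 203 [0.602 0.145 0.08 ]
station_
[... 3190 characters left out ...]
wn_0 0.66 276 235 [0.454 0.101 0.067]
crown_0 0.61 331 301 [ 0.454 -0.194  0.082]
crown_0 0.59 351 335 [ 0.43  -0.319  0.103]
crown_0 0.57 207 192 [0.357 0.378 0.071]
station_1 0.85 333 228 [0.609 0.028 0.078]
station_1 0.82 310 208 [0.601 0.144 0.071]
station_1 0.72 320 221 [0.594 0.074 0.078]
station_1 0.67 346 240 [ 0.638 -0.008  0.039]
station_1 0.59 353 258 [ 0.595 -0.097  0.077]
station_1 0.15 301 280 [ 0.416 -0.101  0.098]
station_3 0.85 333 228 [0.609 0.028 0.078]
station_3 0.82 310 208 [0.601 0.144 0.071]
station_3 0.72 320 221 [0.594 0.074 0.078]
station_3 0.67 346 240 [ 0.638 -0.008  0.039]
station_3 0.59 353 258 [ 0.595 -0.097  0.077]
station_3 0.15 301 280 [ 0.416 -0.101  0.098]
```

Run:
```python
from h import *
for n in ['scene','side']:
    p=r.grab_frame(n);C=cloud(p).reshape(-1,3);B=p['pixels'].reshape(-1,3)
    # ortho: x .3..1.0 up, y left
    s=600
    H=np.zeros((600,800,3),np.uint8);o=np.argsort(C[:,2])
    ok=(C[:,0]>.25)&(C[:,0]<1.0)&(abs(C[:,1])<.66)&(C[:,2]>-.05)&(C[:,2]<.3)
    o=o[ok[o]]
    u=((.66-C[o,1])*s).astype(int);v=((1.0-C[o,0])*s).astype(int)
    for d in (0,1):
      for e in (0,1): H[np.clip(v+d,0,599),np.clip(u+e,0,799)]=B[o]
    cv2.imwrite(f'pics/ortho_{n}.png',H[:470])
```

```text
(no output)
```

View pics/ortho_scene.png

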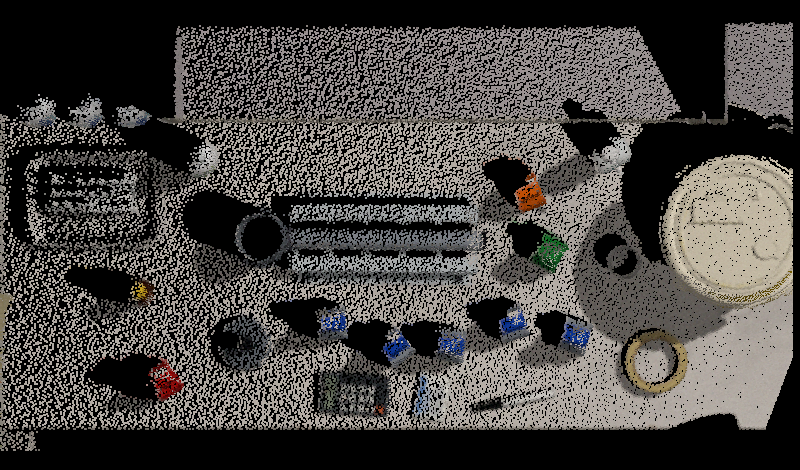

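```bash
cat > mnt.py <<'E'
from h import *
from scipy.spatial.transform import Rotation as Ro
print(np.round(Ro.from_rotvec(r.get_obs()['orientation']).as_matrix(),3))
for n in ['scene','side']:
    p=r.grab_frame(n);C=cloud(p).reshape(-1,3);C=C[p['z_map'].reshape(-1)>0]
    # pole: fit cylinder radius .017 axis at z=.061
    from scipy.optimize import least_squares
    P=C[(C[:,2]>.058)&(C[:,2]<.09)&(abs(C[:,0]-.6)<.04)&(C[:,1]>-.1)&(C[:,1]<.16)]
    def g(q): 
        x=q[0]+q[1]*(P[:,1]-.03); return np.hypot((P[:,0]-x)*np.cos(np.arctan(q[1])),P[:,2]-q[2]-q[3]*(P[:,1]-.03))-.017
    s=least_squares(g,[.6,0,.061,0],loss='soft_l1',f_scale=.002)
    print(n,'pole x at y=.03',s.x,len(P),np.std(g(s.x)))
    Q=C[(abs(C[:,0]-.6)<.006)&(C[:,2]>.07)&(C[:,2]<.085)];print('pole y ends',np.percentile(Q[:,1],[0,1,99,100]))
    D=C[(abs(C[:,0]-.6)<.08)&(abs(C[:,2]-.041)<.005)&(C[:,1]>-.2)&(C[:,1]<.2)]
    print('deck',cv2.minAreaRect((D[:,:2]*1000).astype(np.float32)),np.median(D[:,2]))
    Hh=C[(C[:,2]>.096)&(C[:,2]<.108)&(abs(C[:,0]-.61)<.07)&(abs(C[:,1]-.23)<.08)]
    def k(q): return np.minimum(abs(abs(np.hypot(Hh[:,0]-q[0],Hh[:,1]-q[1])-.0395)),.01)-0
    s=least_squares(k,[Hh[:,0].mean(),Hh[:,1].mean()],loss='soft_l1',f_scale=.002);print('housing',s.x,np.median(Hh[:,2]),cv2.minEnclosingCircle((Hh[:,:2]*1000).astype(np.float32)),len(Hh))
    K=C[(abs(C[:,0]-.44)<.08)&(abs(C[:,1]-.25)<.08)]
    d=K[(K[:,2]>.01)&(K[:,2]<.02)];print('cover disc',cv2.minEnclosingCircle((d[:,:2]*1000).astype(np.float32)),len(d),np.median(d[:,2]))
    d=K[(K[:,2]>.048)&(K[:,2]<.062)];print('knob',cv2.minEnclosingCircle((d[:,:2]*1000).astype(np.float32)),len(d),np.median(d[:,2]))
E
python3 mnt.py
```

```text
[[ 0.     0.953  0.302]
 [-0.     0.302 -0.953]
 [-1.     0.     0.   ]]
scene pole x at y=.03 [ 6.03269127e-01  7.42491926e-03  6.29495661e-02 -4.65163283e-05] 691 0.002367352417416561
pole y ends [-0.68133286 -0.24619764  0.66850729  0.6754043 ]
deck ((602.6814575195312, 31.543289184570312), (333.908447265625, 113.51477813720703), 89.4111557006836) 0.04231656445447842
housing [0.6040522  0.22472172] 0.10087662701381779 ((604.7109375, 224.44956970214844), 45.30598831176758) 128
cover disc ((458.9726867675781, 237.08848571777344), 79.31426239013672) 277 0.01648689220396041
knob ((428.5123596191406, 250.48049926757812), 15.420770645141602) 42 0.055319225296279875
side pole x at y=.03 [0.60382266 0.00811251 0.06116707 0.0012221 ] 777 0.002800067950336643
pole y ends [-0.68324987 -0.68202481  0.66706032  0.67742457]
deck ((603.3919677734375, 31.068344116210938), (336.8166809082031, 116.76233673095703), 89.50855255126953) 0.040998613723541445
housing [0.60372263 0.22239871] 0.09978004322154764 ((603.0616455078125, 222.9783935546875), 46.09033966064453) 119
cover disc ((429.1412658691406, 249.7122039794922), 45.52637481689453) 304 0.01542566911920771
knob ((424.6266174316406, 249.5902099609375), 14.6874361038208) 46 0.05430229077794073
```

Call:
play_rows(
  plan=[
    [1,0.0,0.0,0.045,0.0],
    [1,0.01,0.035,0.075,0.14],
    [1,0.03,0.075,0.095,0.28],
    [1,0.05,0.115,0.11,0.42],
    [1,0.07,0.155,0.12,0.56],
    [1,0.09,0.195,0.12,0.7],
    [1,0.11,0.235,0.12,0.84],
    [1,0.13,0.275,0.12,0.98],
    [1,0.15,0.315,0.12,1.12],
    [1,0.17,0.355,0.12,1.264],
  ],
)

```text
clock: 3.25
tcp_pos: [0.3743, -0.2868, 0.3395]
orientation: [-0.005, 1.57, 0.004]
contact_force: [0.6, -0.8, 0.1]
grip_width: 0.0855
```

Call:
play_rows(
  plan=[
    [1,0.02,0.04,0,0],
    [1,0.04,0.08,0,0],
    [1,0.06,0.12,0,0],
    [1,0.08,0.16,0,0],
    [1,0.1,0.2,0,0],
    [1,0.12,0.24,0,0],
    [1,0.14,0.28,0,0],
    [1,0.15,0.31,0,0],
    [1,0.15,0.31,0,0],
    [1,0.15,0.31,0,0],
  ],
)

```text
clock: 4.25
tcp_pos: [0.5238, 0.0219, 0.3391]
orientation: [-0.001, 1.571, 0.001]
contact_force: [-0.8, -1.1, -0.5]
grip_width: 0.0852
```

```bash
cat >> h.py <<'E'
from scipy.spatial.transform import Rotation as Ro
def wristcloud():
    o=r.get_obs();p=r.grab_frame('wrist')
    T=np.eye(4);T[:3,:3]=Ro.from_rotvec(o['orientation']).as_matrix();T[:3,3]=o['tcp_pos']
    W=T@np.array(p['tool_from_camera']);Wi=np.linalg.inv(W)
    p=dict(p);q=p.copy();q['R']=Wi[:3,:3];q['t']=Wi[:3,3]
    return p,q,o
E
python3 - <<'E'
from h import *
p,q,o=wristcloud();cv2.imwrite('pics/w1.png',p['pixels']);print(o['clock'],o['tcp_pos'],o['joints'],o['orientation'],np.round(p['tool_from_camera'],3))
E
```

```text
4.25 [0.52380525 0.02190824 0.33909015] [ 0.42175057  0.19061632 -0.66891023  1.71720561  0.12312713  1.27661856
 -0.27255807] [-1.38679814e-03  1.57112384e+00  1.18474088e-03] [[ 0.001 -0.263  0.965 -0.155]
 [ 0.    -0.965 -0.263  0.067]
 [ 1.     0.001 -0.001  0.   ]
 [ 0.     0.     0.     1.   ]]
```

View pics/w1.png

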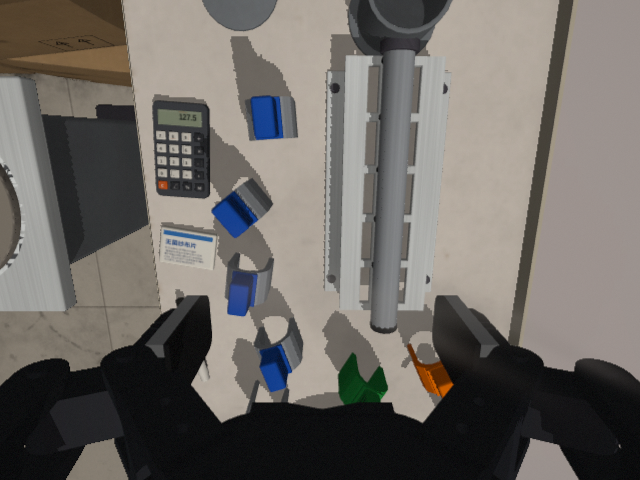

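The wrist view shows the mount clearly: pole columns 370–415, slots between rows 60 and 305, housing at (400,20). Four blue clamps lie to the left, at (272,117), (240,208), (248,285) and (280,360). I'll fit the mount pose with a rectified deck-plane image.

```bash
cat > rect.py <<'E'
from h import *
def rect(q,z,x0,x1,y0,y1,s=2000):
    # out: rows = x from x1 down to x0; cols = y from y1 to y0
    hx=int((x1-x0)*s);wy=int((y1-y0)*s)
    v,u=np.mgrid[0:hx,0:wy];X=np.stack([x1-v/s,y1-u/s,np.full(u.shape,z)],-1)
    c=X@np.array(q['R']).T+np.array(q['t'])
    mu=(c[...,0]/c[...,2]*f(q)+q['cx']).astype(np.float32);mv=(c[...,1]/c[...,2]*f(q)+q['cy']).astype(np.float32)
    return cv2.remap(q['pixels'],mu,mv,cv2.INTER_LINEAR)
def over(im,pts,x1,y1,s,col):
    P=np.array([[(y1-y)*s,(x1-x)*s] for x,y in pts],int);cv2.polylines(im,[P],True,col,1)
E
cat > a.py <<'E'
from rect import *
import pickle
p,q,o=wristcloud();pickle.dump(q,open('q1.pkl','wb'))
im=rect(q,.041,.53,.68,-.16,.22,2000)
m=(.6035,.029);yaw=-.0078
c,s=np.cos(yaw),np.sin(yaw)
t=lambda x,y:(m[0]+c*x-s*y,m[1]+s*x+c*y)
for k in range(5):
  for sx in(-1,1):
    over(im,[t(sx*23.5e-3+a*6.25e-3,-.12+.06*k+b*24.75e-3) for a,b in((-1,-1),(-1,1),(1,1),(1,-1))],.68,.22,2000,(0,0,255))
over(im,[t(a*.056,b*.155) for a,b in((-1,-1),(-1,1),(1,1),(1,-1))],.68,.22,2000,(0,255,0))
cv2.imwrite('pics/rect1.png',im)
E
python3 a.py
```

```text
(no output)
```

View pics/rect1.png

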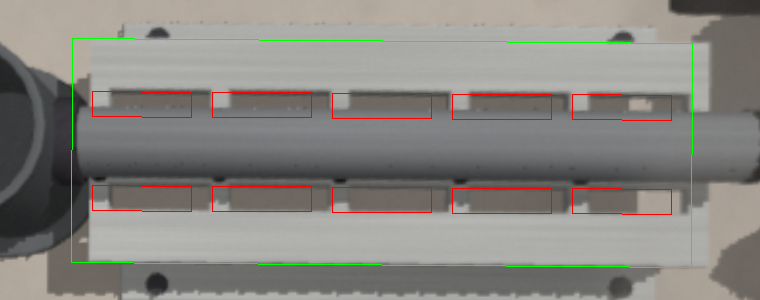

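```bash
sed -i "s/^m=.*/m=(.6038,.0203);yaw=-.0075/; s/,2000)$/,2000)/; s/^p,q,o=.*/q=pickle.load(open('q1.pkl','rb'))/" a.py; sed -i "s#cv2.imwrite('pics/rect1.png',im)#cv2.imwrite('pics/rect2.png',np.vstack([cv2.resize(im[60:220,60:400],None,fx=2.3,fy=1.8,interpolation=2),cv2.resize(im[60:220,380:720],None,fx=2.3,fy=1.8,interpolation=2)]))#" a.py; python3 a.py
```

```text
(no output)
```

View pics/rect2.png

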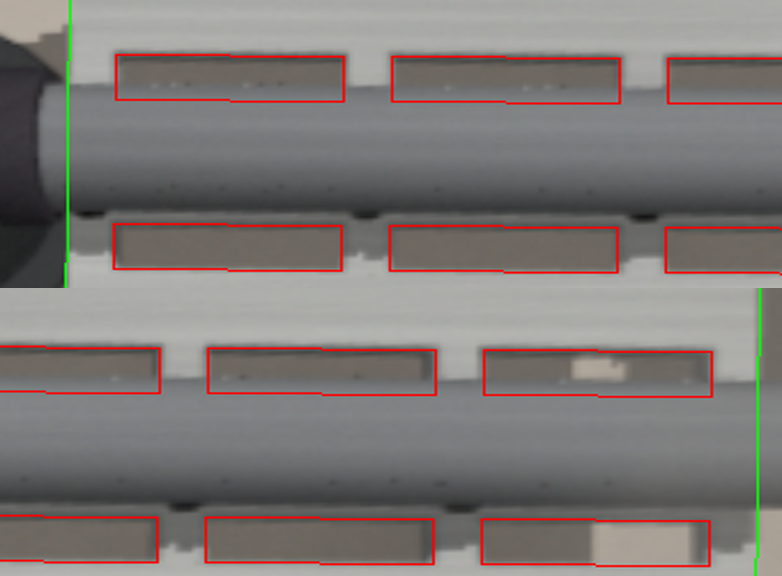

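```bash
cat > cl.py <<'E'
from rect import *
from meas import rectfit
def clamps(q):
    C=cloud(q);hsv=cv2.cvtColor(q['pixels'],cv2.COLOR_BGR2HSV)
    m=((hsv[...,0]>105)&(hsv[...,0]<128)&(hsv[...,1]>120)&(q['z_map']>0)).astype(np.uint8)
    k,l,st,ce=cv2.connectedComponentsWithStats(m)
    for i in range(1,k):
        if st[i,4]<200: continue
        P=C[l==i];T=P[P[:,2]>.098]
        if len(T)<100: continue
        print(np.round(ce[i]),st[i],'ztop',round(np.median(T[:,2]),4),rectfit(T),len(T))
if __name__=='__main__':
    import pickle
    q=pickle.load(open('q1.pkl','rb')) if 0 else wristcloud()[1]
    clamps(q)
    C=cloud(q);P=C[(abs(C[...,0]-.604)<.01)&(abs(C[...,1])<.1)];print('pole top',np.percentile(P[:,2],[50,95]))
    P=C[(abs(C[...,0]-.52)<.02)&(abs(C[...,1])<.05)];print('table',np.median(P[:,2]))
E
python3 cl.py
```

```text
[266. 115.] [ 250   94   33   44 1225] ztop 0.1056 (array([464.9, 107.1]), array([21.9, 39.2]), 4.3) 913
[234. 213.] [ 212  190   46   46 1151] ztop 0.1055 (array([425.3,   3.5]), array([21.8, 39.9]), 37.6) 772
[238. 298.] [228 282  21  33 573] ztop 0.1054 (array([428.6, -90.6]), array([38.7, 21.1]), 81.4) 571
[275. 366.] [ 260  343   33   48 1040] ztop 0.105 (array([ 464.7, -191.2]), array([21.4, 40.3]), 17.6) 572
pole top [0.07662284 0.42009314]
table 0.4374607446242438
```

Call:
play_rows(
  plan=[
    [0,-0.02,0.03,-0.03,0.03],
    [0,-0.04,0.06,-0.06,0.06],
    [0,-0.059,0.085,-0.09,0.075],
    [0,-0.059,0.085,-0.13,0.075],
    [0,-0.059,0.085,-0.168,0.075],
    [0,-0.059,0.085,-0.168,0.075],
    [0,-0.059,0.085,-0.168,0.075],
  ],
)

```text
clock: 5.1
tcp_pos: [0.4651, 0.1057, 0.1718]
orientation: [-0.058, 1.571, 0.058]
contact_force: [0.8, 0.9, 1.1]
grip_width: 0.0427
```

```bash
cat > see.py <<'E'
import sys;from cl import *
n=sys.argv[1]
p,q,o=wristcloud();cv2.imwrite(f'pics/{n}.png',p['pixels']);print(o['clock'],np.round(o['tcp_pos'],4),np.round(o['joints'],2),np.round(o['contact_force'],1),o['grip_width'])
R=Ro.from_rotvec(o['orientation']).as_matrix();print('jaw yaw deg',np.degrees(np.arctan2(R[1,2],R[0,2])),'tilt',R[:,0])
clamps(q)
E
python3 see.py w2
```

```text
5.1 [0.4651 0.1057 0.1718] [ 0.27  0.29 -0.72  2.03  0.24  0.91 -0.51] [0.8 0.9 1.1] 0.042709673603482164
jaw yaw deg 4.209966997549342 tilt [-6.15137470e-04 -8.15647722e-05 -9.99999807e-01]
[322. 237.] [ 301  202   43   73 2883] ztop 0.1055 (array([464.9, 107.6]), array([21.8, 39.7]), 3.5) 2159
[271. 376.] [ 253  339   39   64 1421] ztop 0.1052 (array([439.6,  55.8]), array([133.1,  20. ]), 85.5) 697
```

View pics/w2.png

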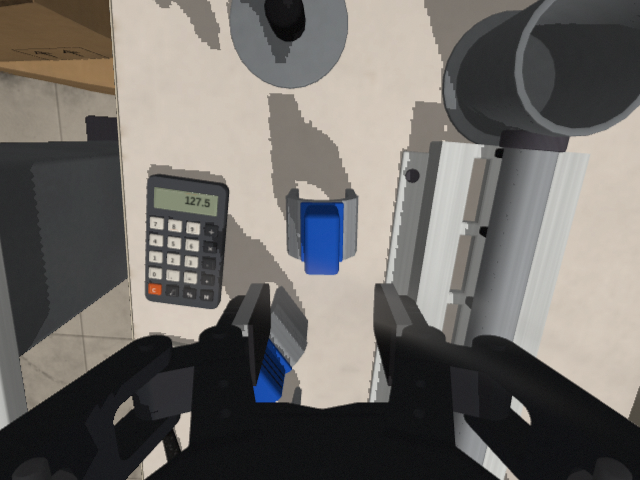

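The wrist view shows clamp A's block at (322,238), centred between the fingers, so I'll descend and grip.

Call:
play_rows(
  plan=[
    [0,0,0.001,-0.04,-0.01],
    [0,0,0.001,-0.075,-0.01],
    [0,0,0.001,-0.085,-0.01],
    [0,0,0.001,-0.085,-0.01],
    [-0.6,0,0.001,-0.085,-0.01],
    [-0.6,0,0.001,-0.085,-0.01],
    [-0.6,0,0.001,-0.085,-0.01],
    [-0.6,0,0.001,-0.085,-0.01],
    [-0.6,0,0.001,-0.085,-0.01],
  ],
  force=50,
)

```text
clock: 6.05
tcp_pos: [0.4664, 0.108, 0.0885]
orientation: [-0.051, 1.567, 0.051]
contact_force: [-1.2, 0.2, 5.7]
grip_width: 0.0199
```

```bash
python3 see.py w3
```

```text
6.05 [0.4664 0.108  0.0885] [ 0.19  0.41 -0.66  2.1   0.38  0.74 -0.64] [-1.2  0.2  5.7] 0.019888835662174656
jaw yaw deg 3.7107493030381367 tilt [ 3.68482699e-03  3.87400440e-04 -9.99993136e-01]
[321. 291.] [ 289  237   63  114 6169] ztop 0.1058 (array([466.8, 107.8]), array([22.6, 39.9]), 3.5) 4760
```

View pics/w3.png

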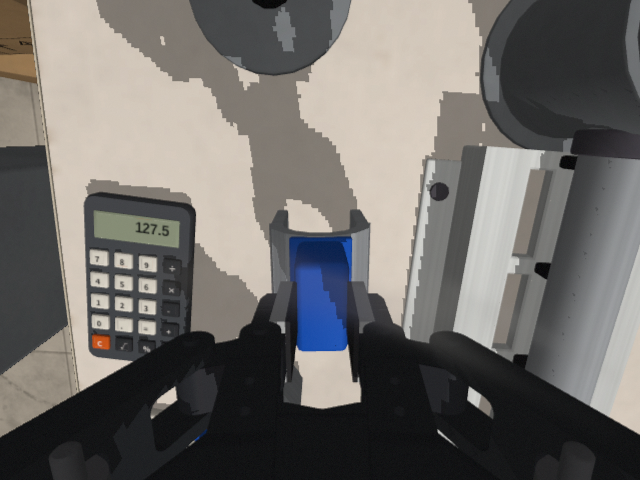

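Call:
play_rows(
  plan=[
    [-0.6,0,0,0.03,0],
    [-0.6,0,0,0.07,0],
    [-0.6,0,0,0.11,0],
    [-0.6,0.02,0.005,0.14,-0.02],
    [-0.6,0.06,0.015,0.14,-0.05],
    [-0.6,0.1,0.025,0.14,-0.069],
    [-0.6,0.138,0.0323,0.14,-0.069],
    [-0.6,0.138,0.0323,0.12,-0.069],
    [-0.6,0.138,0.0323,0.1,-0.069],
    [-0.6,0.138,0.0323,0.1,-0.069],
  ],
)

```text
clock: 7.1
tcp_pos: [0.6016, 0.139, 0.1848]
orientation: [0.003, 1.574, -0.004]
contact_force: [0.4, 0.4, -1.8]
grip_width: 0.0199
```

```bash
cat > st.py <<'E'
import sys;from cl import *
# rectified overlays of slots at deck plane with mount pose
M=(.6038,.0203);YAW=-.0075
n=sys.argv[1]
p,q,o=wristcloud();cv2.imwrite(f'pics/{n}.png',p['pixels']);print(o['clock'],np.round(o['tcp_pos'],4),np.round(o['joints'],2),np.round(o['contact_force'],1),o['grip_width'])
R=Ro.from_rotvec(o['orientation']).as_matrix();print('jaw yaw deg',np.degrees(np.arctan2(R[1,2],R[0,2])),'tilt',np.round(R[:,0],4))
im=q['pixels'].copy();c,s=np.cos(YAW),np.sin(YAW)
t=lambda x,y,z:[int(round(a)) for a in proj(q,(M[0]+c*x-s*y,M[1]+s*x+c*y,z))]
for k in range(5):
  for sx in(-1,1):
    cv2.polylines(im,[np.array([t(sx*23.5e-3+a*6.25e-3,-.12+.06*k+b*24.75e-3,.041) for a,b in((-1,-1),(-1,1),(1,1),(1,-1))])],True,(0,0,255),1)
cv2.imwrite(f'pics/{n}.png',im)
C=cloud(q);hsv=cv2.cvtColor(q['pixels'],cv2.COLOR_BGR2HSV)
m=((hsv[...,0]>105)&(hsv[...,0]<128)&(hsv[...,1]>120)&(q['z_map']>0)).astype(np.uint8)
k,l,st,ce=cv2.connectedComponentsWithStats(m)
for i in range(1,k):
  if st[i,4]<300: continue
  P=C[l==i];zt=np.percentile(P[:,2],90)
  T=P[abs(P[:,2]-zt)<.005];print(np.round(ce[i]),'ztop',round(np.median(T[:,2]),4),rectfit(T),len(T))
for i in range(5): print('S',i,np.round([1e3*(M[0]-s*(-.12+.06*i)),1e3*(M[1]+c*(-.12+.06*i))],1),end=' ')
E
python3 st.py w4
```

```text
7.1 [0.6016 0.139  0.1848] [ 0.16  0.5  -0.66  1.7   0.34  1.07 -0.62] [ 0.4  0.4 -1.8] 0.019893259102395977
jaw yaw deg -0.23447657530910881 tilt [-3.6e-03 -9.0e-04 -1.0e+00]
[321. 291.] ztop 0.202 (array([602. , 138.4]), array([40.2, 22.5]), 90.0) 4604
[ 89. 377.] ztop 0.1003 (array([416.9,  21.4]), array([13.4,  2.4]), 25.1) 45
S 0 [602.9 -99.7] S 1 [603.4 -39.7] S 2 [603.8  20.3] S 3 [604.2  80.3] S 4 [604.7 140.3]
```

View pics/w4.png

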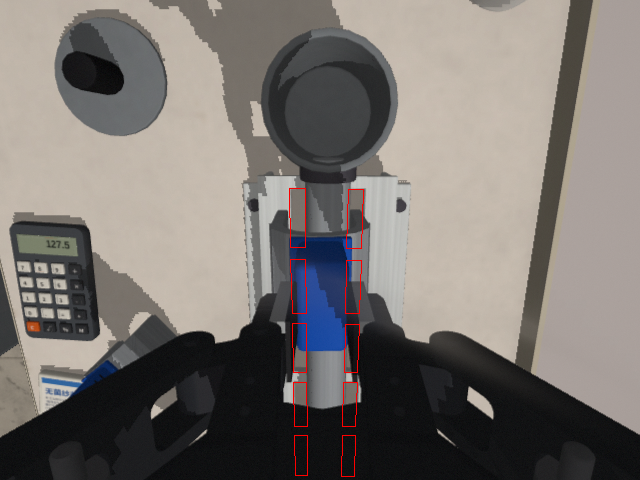

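Call:
play_rows(
  plan=[
    [-0.6,0,0,0,0],
    [-0.6,0,0,0,0],
    [-0.6,0,0,0,0],
  ],
)

```text
clock: 7.45
tcp_pos: [0.6034, 0.1399, 0.1876]
orientation: [0.004, 1.569, -0.003]
contact_force: [-0.7, -0.1, -1.3]
grip_width: 0.0202
```

```bash
python3 st.py w5
python3 - <<'E'
import cv2
a=cv2.imread('pics/w5.png');cv2.imwrite('pics/w5c.png',cv2.resize(a[160:360,220:430],None,fx=2.8,fy=2.8))
E
```

```text
7.45 [0.6034 0.1399 0.1876] [ 0.16  0.5  -0.66  1.69  0.34  1.07 -0.62] [-0.7 -0.1 -1.3] 0.020183334569892648
jaw yaw deg -0.23884899354517738 tilt [ 2.e-03  3.e-04 -1.e+00]
[321. 291.] ztop 0.2048 (array([603.6, 139.4]), array([40.3, 22.5]), 88.8) 4613
[ 87. 378.] ztop 0.1021 (array([416.5,  20. ]), array([14.7,  3. ]), 34.2) 57
S 0 [602.9 -99.7] S 1 [603.4 -39.7] S 2 [603.8  20.3] S 3 [604.2  80.3] S 4 [604.7 140.3]
```

View pics/w5c.png

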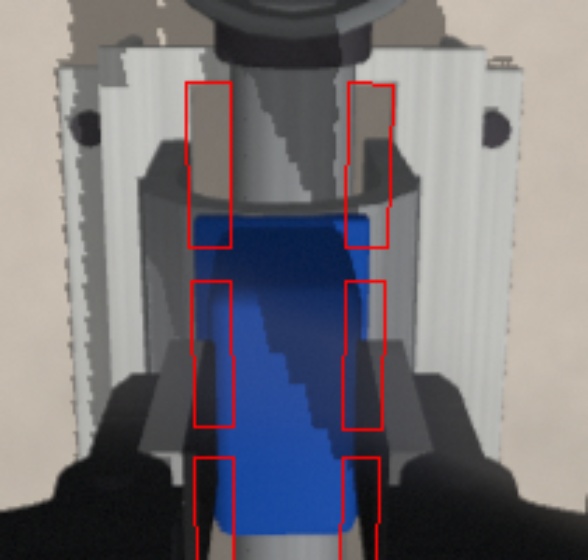

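Call:
play_rows(
  plan=[
    [-0.6,0.001,0.001,-0.02,0],
    [-0.6,0.001,0.001,-0.04,0],
    [-0.6,0.001,0.001,-0.052,0],
    [-0.6,0.001,0.001,-0.052,0],
    [-0.6,0.001,0.001,-0.052,0],
    [-0.6,0.001,0.001,-0.052,0],
  ],
)

```text
clock: 8.1
tcp_pos: [0.6041, 0.1411, 0.1352]
orientation: [0.003, 1.57, -0.003]
contact_force: [0.0, 0.1, -1.3]
grip_width: 0.02
```

```bash
python3 st.py w6
python3 - <<'E'
import cv2
a=cv2.imread('pics/w6.png');cv2.imwrite('pics/w6c.png',cv2.resize(a[130:360,220:430],None,fx=2.6,fy=2.6))
E
```

```text
8.1 [0.6041 0.1411 0.1352] [ 0.14  0.56 -0.64  1.74  0.39  0.98 -0.65] [ 0.   0.1 -1.3] 0.019967605769634047
jaw yaw deg -0.22484940121485567 tilt [ 8.e-04  3.e-04 -1.e+00]
[321. 291.] ztop 0.1524 (array([604.7, 140.6]), array([22.5, 39.9]), 0.4) 4598
S 0 [602.9 -99.7] S 1 [603.4 -39.7] S 2 [603.8  20.3] S 3 [604.2  80.3] S 4 [604.7 140.3]
```

View pics/w6c.png

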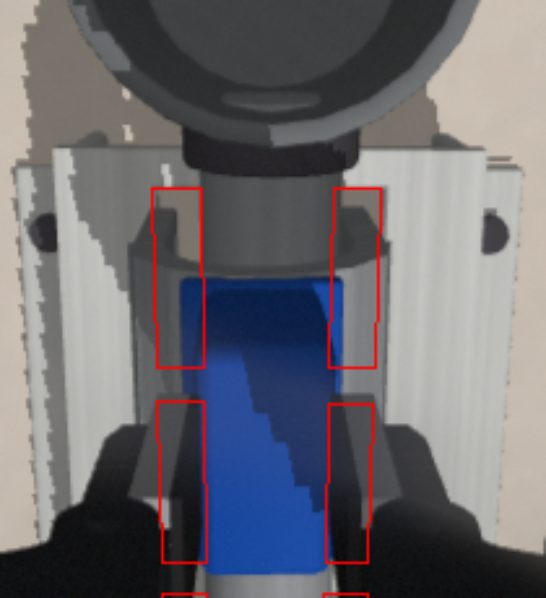

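Call:
play_rows(
  plan=[
    [-0.6,0,0,-0.008,0],
    [-0.6,0,0,-0.016,0],
    [-0.6,0,0,-0.024,0],
    [-0.6,0,0,-0.031,0],
    [-0.6,0,0,-0.034,0],
    [-0.6,0,0,-0.034,0],
    [-0.6,0,0,-0.034,0],
  ],
)

```text
clock: 8.85
tcp_pos: [0.6054, 0.1411, 0.1012]
orientation: [0.004, 1.568, -0.003]
contact_force: [1.9, -0.5, 6.2]
grip_width: 0.0199
```

```bash
python3 st.py w7
```

```text
8.85 [0.6054 0.1411 0.1012] [ 0.12  0.6  -0.62  1.76  0.42  0.92 -0.68] [ 1.9 -0.5  6.2] 0.019940274450525694
jaw yaw deg -0.24923178345135652 tilt [ 2.9e-03  5.0e-04 -1.0e+00]
[321. 291.] ztop 0.1185 (array([605.8, 140.6]), array([22.5, 40. ]), 0.0) 4611
S 0 [602.9 -99.7] S 1 [603.4 -39.7] S 2 [603.8  20.3] S 3 [604.2  80.3] S 4 [604.7 140.3]
```

Call:
play_rows(
  plan=[
    [0,0,0,0,0],
    [0,0,0,0,0],
    [0,0,0,0,0],
    [0,0,0,0.02,0],
    [0,0,0,0.06,0],
    [0,0,0,0.1,0],
    [0,-0.03,-0.02,0.11,0.12],
    [0,-0.07,-0.04,0.11,0.25],
    [0,-0.1,-0.065,0.11,0.38],
    [0,-0.13,-0.09,0.11,0.51],
  ],
)

```text
clock: 9.9
tcp_pos: [0.4721, 0.0502, 0.2098]
orientation: [-0.402, 1.534, 0.401]
contact_force: [-0.2, -1.6, 0.8]
grip_width: 0.0428
```

Call:
play_rows(
  plan=[
    [0,-0.025,-0.025,0,0.12],
    [0,-0.049,-0.047,-0.02,0.15],
    [0,-0.049,-0.047,-0.04,0.15],
    [0,-0.049,-0.047,-0.05,0.15],
    [0,-0.049,-0.047,-0.05,0.15],
  ],
)

```text
clock: 10.4
tcp_pos: [0.4242, 0.0042, 0.1593]
orientation: [-0.513, 1.511, 0.515]
contact_force: [-0.3, -0.5, 0.6]
grip_width: 0.0428
```

```bash
python3 st.py w8
```

```text
10.4 [0.4242 0.0042 0.1593] [ 0.61  0.24 -0.85  2.14  0.23  0.86  0.28] [-0.3 -0.5  0.6] 0.042815639077981374
jaw yaw deg 37.62438999029034 tilt [-2.2e-03  9.0e-04 -1.0e+00]
[321. 246.] ztop 0.1055 (array([424.6,   3. ]), array([21.7, 39.7]), 38.4) 2320
S 0 [602.9 -99.7] S 1 [603.4 -39.7] S 2 [603.8  20.3] S 3 [604.2  80.3] S 4 [604.7 140.3]
```

View pics/w8.png

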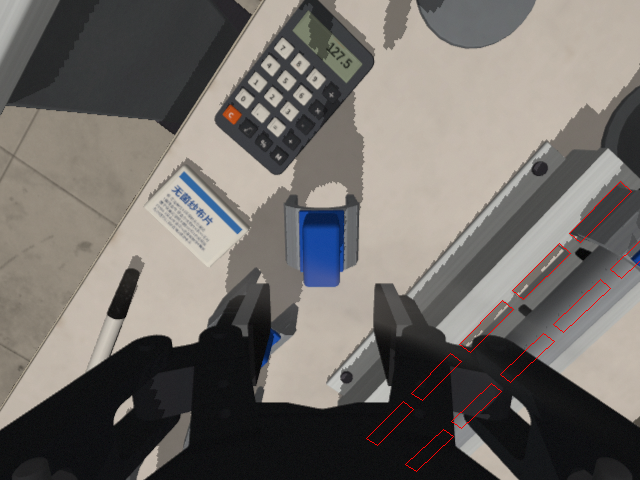

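Call:
play_rows(
  plan=[
    [0,0.0005,-0.001,-0.04,0.01],
    [0,0.0005,-0.001,-0.065,0.01],
    [0,0.0005,-0.001,-0.073,0.01],
    [0,0.0005,-0.001,-0.073,0.01],
    [-0.6,0.0005,-0.001,-0.073,0.01],
    [-0.6,0.0005,-0.001,-0.073,0.01],
    [-0.6,0.0005,-0.001,-0.073,0.01],
    [-0.6,0.0005,-0.001,-0.073,0.01],
  ],
)

```text
clock: 11.25
tcp_pos: [0.4266, 0.0029, 0.0886]
orientation: [-0.522, 1.505, 0.52]
contact_force: [-1.9, 0.3, 7.3]
grip_width: 0.0202
```

```bash
python3 st.py w9
```

```text
11.25 [0.4266 0.0029 0.0886] [ 0.52  0.36 -0.78  2.2   0.39  0.71  0.14] [-1.9  0.3  7.3] 0.020195200995002414
jaw yaw deg 38.13893684165148 tilt [ 2.6e-03 -5.0e-04 -1.0e+00]
[189. 229.] ztop 0.0088 (array([348.2, -42.4]), array([ 6.5, 55.4]), 80.5) 397
[321. 287.] ztop 0.1057 (array([425.6,   3.1]), array([22.5, 40.3]), 37.5) 4616
S 0 [602.9 -99.7] S 1 [603.4 -39.7] S 2 [603.8  20.3] S 3 [604.2  80.3] S 4 [604.7 140.3]
```

Call:
play_rows(
  plan=[
    [-0.6,0,0,0.035,0],
    [-0.6,0,0,0.075,0],
    [-0.6,0,0,0.115,0],
    [-0.6,0.02,0.01,0.14,-0.12],
    [-0.6,0.05,0.025,0.14,-0.25],
    [-0.6,0.08,0.04,0.14,-0.38],
    [-0.6,0.11,0.05,0.14,-0.51],
    [-0.6,0.145,0.065,0.14,-0.63],
    [-0.6,0.178,0.0775,0.12,-0.673],
    [-0.6,0.178,0.0775,0.1,-0.673],
  ],
)

```text
clock: 12.3
tcp_pos: [0.6074, 0.0828, 0.1877]
orientation: [0.008, 1.566, -0.003]
contact_force: [-0.4, -0.2, -2.1]
grip_width: 0.0203
```

Call:
play_rows(
  plan=[
    [-0.6,0,0,-0.02,0],
    [-0.6,0,0,-0.04,0],
    [-0.6,0,0,-0.049,0],
    [-0.6,0,0,-0.049,0],
    [-0.6,0,0,-0.049,0],
    [-0.6,0,0,-0.049,0],
  ],
)

```text
clock: 12.9
tcp_pos: [0.6037, 0.0805, 0.1394]
orientation: [0.006, 1.57, -0.005]
contact_force: [-0.1, 0.0, -1.0]
grip_width: 0.0202
```

```bash
python3 st.py w10
python3 - <<'E'
import cv2
a=cv2.imread('pics/w10.png');cv2.imwrite('pics/w10c.png',cv2.resize(a[100:360,200:450],None,fx=2.3,fy=2.3))
E
```

```text
12.9 [0.6037 0.0805 0.1394] [ 0.27  0.54 -0.68  1.76  0.4   0.98 -0.58] [-0.1  0.  -1. ] 0.02017597507122859
jaw yaw deg -0.4105443245925756 tilt [ 1.3e-03  2.0e-04 -1.0e+00]
[322. 149.] ztop 0.1186 (array([603.9, 140. ]), array([39.8, 22.1]), 89.5) 4052
[321. 287.] ztop 0.1564 (array([604.2,  81.4]), array([40. , 22.3]), 89.8) 4625
S 0 [602.9 -99.7] S 1 [603.4 -39.7] S 2 [603.8  20.3] S 3 [604.2  80.3] S 4 [604.7 140.3]
```

View pics/w10c.png

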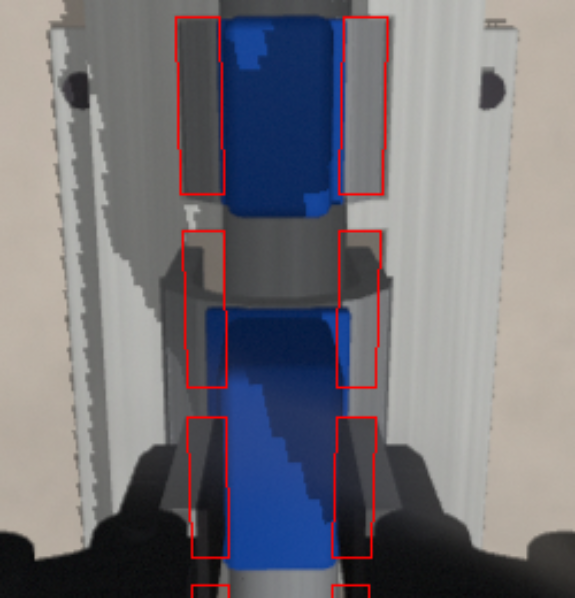

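Clamp A is seated: its top is at 0.1186 and it is centred on its slots. B is lined up except that y needs −1 mm, so I'll insert it.

Call:
play_rows(
  plan=[
    [-0.6,0,-0.001,-0.005,0],
    [-0.6,0,-0.001,-0.013,0],
    [-0.6,0,-0.001,-0.021,0],
    [-0.6,0,-0.001,-0.029,0],
    [-0.6,0,-0.001,-0.035,0],
    [-0.6,0,-0.001,-0.038,0],
    [-0.6,0,-0.001,-0.038,0],
    [-0.6,0,-0.001,-0.038,0],
  ],
)

```text
clock: 13.75
tcp_pos: [0.6048, 0.0796, 0.1015]
orientation: [0.006, 1.568, -0.006]
contact_force: [0.3, -0.8, 7.6]
grip_width: 0.0199
```

```bash
python3 st.py w11
```

```text
13.75 [0.6048 0.0796 0.1015] [ 0.25  0.59 -0.66  1.78  0.44  0.92 -0.61] [ 0.3 -0.8  7.6] 0.019876306860654263
jaw yaw deg -0.41618922683140386 tilt [ 2.9e-03  2.0e-04 -1.0e+00]
[320. 150.] ztop 0.1186 (array([604. , 140.2]), array([39.5, 22.1]), 89.8) 6517
[321. 288.] ztop 0.1186 (array([605.3,  80.4]), array([22.5, 40.3]), 0.3) 4631
S 0 [602.9 -99.7] S 1 [603.4 -39.7] S 2 [603.8  20.3] S 3 [604.2  80.3] S 4 [604.7 140.3]
```

Call:
play_rows(
  plan=[
    [0,0,0,0,0],
    [0,0,0,0,0],
    [0,0,0,0,0],
    [0,0,0,0.02,0],
    [0,0,0,0.06,0],
    [0,-0.01,-0.01,0.1,0],
    [0,-0.04,-0.04,0.11,-0.03],
    [0,-0.07,-0.07,0.11,-0.06],
    [0,-0.1,-0.1,0.11,-0.1],
    [0,-0.13,-0.13,0.1,-0.143],
  ],
)

```text
clock: 14.8
tcp_pos: [0.4727, -0.0516, 0.2009]
orientation: [0.119, 1.565, -0.119]
contact_force: [0.6, -0.4, 0.6]
grip_width: 0.0425
```

Call:
play_rows(
  plan=[
    [0,-0.03,-0.03,0,0],
    [0,-0.045,-0.04,-0.02,0],
    [0,-0.045,-0.04,-0.04,0],
    [0,-0.045,-0.04,-0.04,0],
    [0,-0.045,-0.04,-0.04,0],
  ],
)

```text
clock: 15.3
tcp_pos: [0.4285, -0.0902, 0.1604]
orientation: [0.118, 1.568, -0.117]
contact_force: [0.3, 0.5, -0.4]
grip_width: 0.043
```

```bash
python3 st.py w12
```

```text
15.3 [ 0.4285 -0.0902  0.1604] [ 0.69  0.23 -0.7   2.12  0.19  0.85 -0.27] [ 0.3  0.5 -0.4] 0.043037503410676387
jaw yaw deg -8.54945505024559 tilt [-4.e-04  7.e-04 -1.e+00]
[321. 245.] ztop 0.1055 (array([428.3, -90.8]), array([39.1, 21.8]), 81.6) 2279
[377. 368.] ztop 0.105 (array([ 455.2, -186.7]), array([ 8.2, 25.7]), 13.8) 322
S 0 [602.9 -99.7] S 1 [603.4 -39.7] S 2 [603.8  20.3] S 3 [604.2  80.3] S 4 [604.7 140.3]
```

View pics/w12.png

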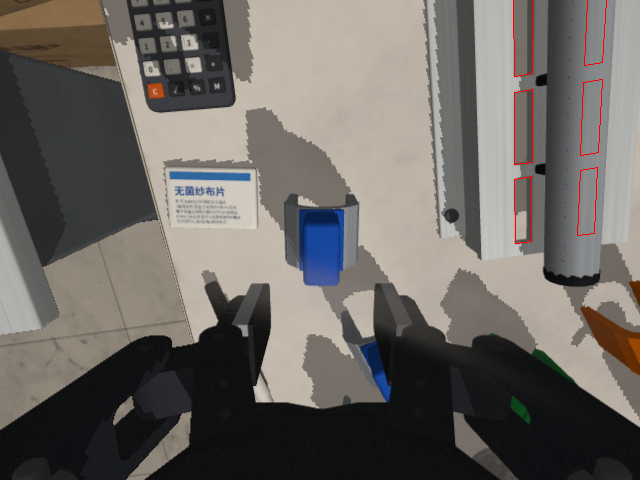

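Call:
play_rows(
  plan=[
    [0,0,-0.0005,-0.04,0],
    [0,0,-0.0005,-0.065,0],
    [0,0,-0.0005,-0.074,0],
    [0,0,-0.0005,-0.074,0],
    [-0.6,0,-0.0005,-0.074,0],
    [-0.6,0,-0.0005,-0.074,0],
    [-0.6,0,-0.0005,-0.074,0],
    [-0.6,0,-0.0005,-0.074,0],
  ],
)

```text
clock: 16.15
tcp_pos: [0.4295, -0.0912, 0.0877]
orientation: [0.117, 1.565, -0.118]
contact_force: [-1.1, 0.6, 7.2]
grip_width: 0.0203
```

Call:
play_rows(
  plan=[
    [-0.6,0,0,0.035,0],
    [-0.6,0,0,0.075,0],
    [-0.6,0,0,0.115,0],
    [-0.6,0.02,0.015,0.14,0.03],
    [-0.6,0.055,0.035,0.14,0.06],
    [-0.6,0.09,0.055,0.14,0.09],
    [-0.6,0.125,0.075,0.14,0.12],
    [-0.6,0.155,0.095,0.14,0.142],
    [-0.6,0.175,0.111,0.12,0.142],
    [-0.6,0.175,0.111,0.1,0.142],
  ],
)

```text
clock: 17.15
tcp_pos: [0.6062, 0.0235, 0.1869]
orientation: [0.006, 1.567, -0.001]
contact_force: [-0.7, -0.2, -2.3]
grip_width: 0.0201
```

Call:
play_rows(
  plan=[
    [-0.6,0,0,-0.02,0],
    [-0.6,0,0,-0.04,0],
    [-0.6,0,0,-0.049,0],
    [-0.6,0,0,-0.049,0],
    [-0.6,0,0,-0.049,0],
    [-0.6,0,0,-0.049,0],
  ],
)

```text
clock: 17.75
tcp_pos: [0.6039, 0.0199, 0.1384]
orientation: [0.006, 1.569, -0.006]
contact_force: [-0.0, 0.3, -1.2]
grip_width: 0.0202
```

```bash
python3 st.py w13
python3 - <<'E'
import cv2
a=cv2.imread('pics/w13.png');cv2.imwrite('pics/w13c.png',cv2.resize(a[60:360,200:450],None,fx=2,fy=2))
E
```

```text
17.75 [0.6039 0.0199 0.1384] [ 0.38  0.54 -0.7   1.77  0.41  0.98 -0.49] [-0.   0.3 -1.2] 0.020182214104354418
jaw yaw deg -0.46938535899870376 tilt [ 0.0015  0.     -1.    ]
[321.  35.] ztop 0.1186 (array([603.8, 130.8]), array([21.9, 21.5]), 0.7) 2885
[321. 149.] ztop 0.1186 (array([603.5,  80. ]), array([39.4, 22. ]), 89.5) 4103
[321. 291.] ztop 0.1564 (array([604.2,  19.4]), array([40.2, 22.3]), 89.3) 4670
S 0 [602.9 -99.7] S 1 [603.4 -39.7] S 2 [603.8  20.3] S 3 [604.2  80.3] S 4 [604.7 140.3]
```

View pics/w13c.png

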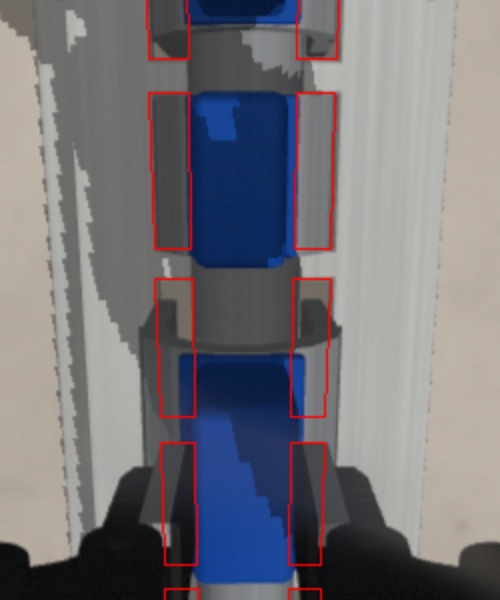

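B sits home, with its top at 0.1186. C is over pair 2 and needs +1 mm in y, so I'll insert it.

Call:
play_rows(
  plan=[
    [-0.6,0,0.001,-0.005,0],
    [-0.6,0,0.001,-0.013,0],
    [-0.6,0,0.001,-0.021,0],
    [-0.6,0,0.001,-0.029,0],
    [-0.6,0,0.001,-0.035,0],
    [-0.6,0,0.001,-0.038,0],
    [-0.6,0,0.001,-0.038,0],
    [-0.6,0,0.001,-0.038,0],
  ],
)

```text
clock: 18.6
tcp_pos: [0.6046, 0.0209, 0.1005]
orientation: [0.006, 1.568, -0.007]
contact_force: [-1.6, -0.5, 8.4]
grip_width: 0.0201
```

```bash
python3 st.py w14
```

```text
18.6 [0.6046 0.0209 0.1005] [ 0.36  0.59 -0.67  1.8   0.45  0.91 -0.52] [-1.6 -0.5  8.4] 0.02012556026852476
jaw yaw deg -0.47054807494182727 tilt [ 2.4e-03 -2.0e-04 -1.0e+00]
[319.  29.] ztop 0.1184 (array([603.9, 125.3]), array([11.4, 22.2]), 88.8) 2445
[319. 155.] ztop 0.1186 (array([603.6,  79.8]), array([39.6, 22.1]), 89.3) 6559
[321. 291.] ztop 0.1185 (array([604.9,  20.6]), array([39.9, 22.5]), 88.7) 4666
S 0 [602.9 -99.7] S 1 [603.4 -39.7] S 2 [603.8  20.3] S 3 [604.2  80.3] S 4 [604.7 140.3]
```

Call:
play_rows(
  plan=[
    [0,0,0,0,0],
    [0,0,0,0,0],
    [0,0,0,0,0],
    [0,0,0,0.02,0],
    [0,0,0,0.06,0],
    [0,-0.01,-0.01,0.1,0],
    [0,-0.035,-0.045,0.11,0.08],
    [0,-0.06,-0.08,0.11,0.16],
    [0,-0.085,-0.115,0.11,0.24],
    [0,-0.11,-0.15,0.1,0.315],
  ],
)

```text
clock: 19.65
tcp_pos: [0.4931, -0.1304, 0.2]
orientation: [-0.245, 1.555, 0.243]
contact_force: [1.0, -0.6, 0.4]
grip_width: 0.0424
```

Call:
play_rows(
  plan=[
    [0,-0.02,-0.035,0,0],
    [0,-0.03,-0.0615,-0.02,0],
    [0,-0.03,-0.0615,-0.04,0],
    [0,-0.03,-0.0615,-0.04,0],
    [0,-0.03,-0.0615,-0.04,0],
  ],
)

```text
clock: 20.15
tcp_pos: [0.4636, -0.1899, 0.1594]
orientation: [-0.241, 1.557, 0.243]
contact_force: [0.8, 1.1, 0.4]
grip_width: 0.0424
```

```bash
python3 st.py w15
```

```text
20.15 [ 0.4636 -0.1899  0.1594] [ 0.91  0.36 -0.77  1.98  0.32  0.92  0.28] [0.8 1.1 0.4] 0.04244799030216462
jaw yaw deg 17.652595491113043 tilt [-2.e-04  9.e-04 -1.e+00]
[322. 248.] ztop 0.1055 (array([ 464.1, -192. ]), array([21.6, 39.2]), 18.4) 2288
[266. 369.] ztop 0.1048 (array([ 452.6, -290.7]), array([20.9,  8.3]), 81.6) 247
S 0 [602.9 -99.7] S 1 [603.4 -39.7] S 2 [603.8  20.3] S 3 [604.2  80.3] S 4 [604.7 140.3]
```

View pics/w15.png

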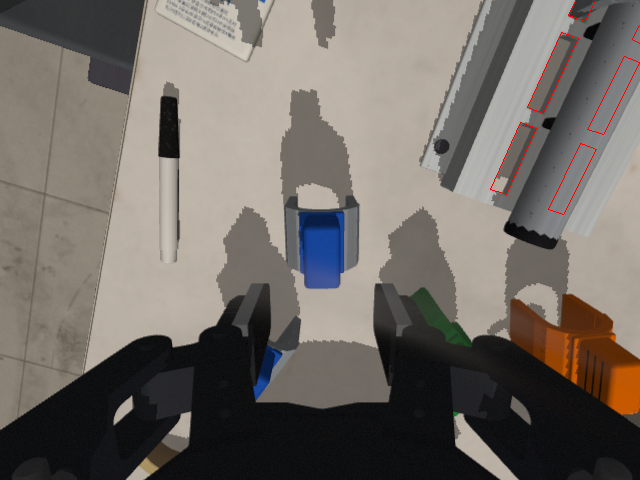

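Call:
play_rows(
  plan=[
    [0,0.0005,-0.0018,-0.04,0.01],
    [0,0.0005,-0.0018,-0.065,0.01],
    [0,0.0005,-0.0018,-0.073,0.01],
    [0,0.0005,-0.0018,-0.073,0.01],
    [-0.6,0.0005,-0.0018,-0.073,0.01],
    [-0.6,0.0005,-0.0018,-0.073,0.01],
    [-0.6,0.0005,-0.0018,-0.073,0.01],
    [-0.6,0.0005,-0.0018,-0.073,0.01],
  ],
)

```text
clock: 21.0
tcp_pos: [0.4651, -0.1928, 0.0879]
orientation: [-0.25, 1.554, 0.247]
contact_force: [-1.4, 0.9, 6.5]
grip_width: 0.0202
```

Call:
play_rows(
  plan=[
    [-0.6,0,0,0.035,0],
    [-0.6,0,0,0.075,0],
    [-0.6,0,0,0.115,0],
    [-0.6,0.02,0.02,0.14,-0.06],
    [-0.6,0.05,0.05,0.14,-0.13],
    [-0.6,0.08,0.08,0.14,-0.2],
    [-0.6,0.11,0.11,0.14,-0.27],
    [-0.6,0.13,0.135,0.14,-0.325],
    [-0.6,0.139,0.152,0.12,-0.325],
    [-0.6,0.139,0.152,0.1,-0.325],
  ],
)

```text
clock: 22.0
tcp_pos: [0.6047, -0.036, 0.1872]
orientation: [0.004, 1.567, -0.001]
contact_force: [-0.4, 0.3, -1.9]
grip_width: 0.0205
```

Call:
play_rows(
  plan=[
    [-0.6,0,0,-0.02,0],
    [-0.6,0,0,-0.04,0],
    [-0.6,0,0,-0.049,0],
    [-0.6,0,0,-0.049,0],
    [-0.6,0,0,-0.049,0],
    [-0.6,0,0,-0.049,0],
  ],
)

```text
clock: 22.6
tcp_pos: [0.6036, -0.0404, 0.1385]
orientation: [0.006, 1.569, -0.006]
contact_force: [0.4, 0.3, -0.7]
grip_width: 0.0203
```

```bash
python3 st.py w16
python3 - <<'E'
import cv2
a=cv2.imread('pics/w16.png');cv2.imwrite('pics/w16c.png',cv2.resize(a[60:360,200:450],None,fx=2,fy=2))
E
```

```text
22.6 [ 0.6036 -0.0404  0.1385] [ 0.49  0.55 -0.71  1.77  0.42  0.98 -0.39] [ 0.4  0.3 -0.7] 0.020304910451067817
jaw yaw deg -0.4693495631300178 tilt [ 1.9e-03 -1.0e-04 -1.0e+00]
[320.  35.] ztop 0.1186 (array([603.4,  70.4]), array([21.4, 22. ]), 89.4) 2878
[321. 148.] ztop 0.1186 (array([603.4,  20.1]), array([39.3, 22. ]), 89.9) 4098
[321. 289.] ztop 0.1561 (array([604. , -40.2]), array([40. , 22.4]), 89.6) 4647
S 0 [602.9 -99.7] S 1 [603.4 -39.7] S 2 [603.8  20.3] S 3 [604.2  80.3] S 4 [604.7 140.3]
```

View pics/w16c.png

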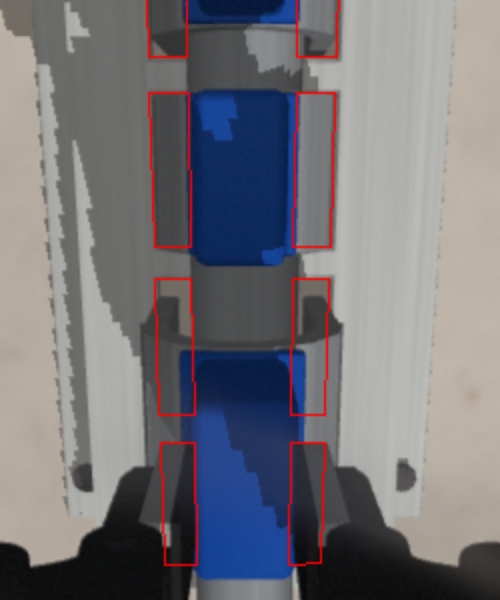

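C is home, and D is aligned over pair 1.

Call:
play_rows(
  plan=[
    [-0.6,0,0.0005,-0.005,0],
    [-0.6,0,0.0005,-0.013,0],
    [-0.6,0,0.0005,-0.021,0],
    [-0.6,0,0.0005,-0.029,0],
    [-0.6,0,0.0005,-0.035,0],
    [-0.6,0,0.0005,-0.038,0],
    [-0.6,0,0.0005,-0.038,0],
    [-0.6,0,0.0005,-0.038,0],
  ],
)

```text
clock: 23.45
tcp_pos: [0.6039, -0.0399, 0.1008]
orientation: [0.006, 1.569, -0.007]
contact_force: [-2.9, -0.0, 11.2]
grip_width: 0.0199
```

```bash
python3 st.py w17
```

```text
23.45 [ 0.6039 -0.0399  0.1008] [ 0.47  0.59 -0.68  1.8   0.46  0.92 -0.43] [-2.9 -0.  11.2] 0.01989873827516663
jaw yaw deg -0.46395845037517874 tilt [ 2.e-03 -7.e-04 -1.e+00]
[319.  28.] ztop 0.1184 (array([603.4,  65. ]), array([10.8, 22.1]), 89.9) 2305
[320. 152.] ztop 0.1186 (array([603.5,  20.1]), array([39.5, 22.1]), 89.4) 6559
[321. 289.] ztop 0.1185 (array([604.3, -39.7]), array([40.3, 22.4]), 89.6) 4667
S 0 [602.9 -99.7] S 1 [603.4 -39.7] S 2 [603.8  20.3] S 3 [604.2  80.3] S 4 [604.7 140.3]
```

Call:
play_rows(
  plan=[
    [0,0,0,0,0],
    [0,0,0,0,0],
    [0,0,0,0,0],
    [0,0,0,0.02,0],
    [0,0,0,0.06,0],
    [0,-0.01,-0.01,0.1,0],
    [0,-0.035,-0.045,0.11,-0.08],
    [0,-0.06,-0.08,0.11,-0.16],
    [0,-0.085,-0.12,0.11,-0.24],
    [0,-0.11,-0.16,0.1,-0.262],
  ],
)

```text
clock: 24.5
tcp_pos: [0.4927, -0.2014, 0.2003]
orientation: [0.213, 1.557, -0.214]
contact_force: [0.8, -0.9, -0.3]
grip_width: 0.0426
```

Call:
play_rows(
  plan=[
    [0,-0.02,-0.04,0,0],
    [0,-0.04,-0.08,0,0],
    [0,-0.05,-0.096,-0.02,0],
    [0,-0.05,-0.096,-0.04,0],
    [0,-0.05,-0.096,-0.04,0],
    [0,-0.05,-0.096,-0.04,0],
  ],
)

```text
clock: 25.1
tcp_pos: [0.4431, -0.2953, 0.1593]
orientation: [0.212, 1.561, -0.211]
contact_force: [1.2, 0.3, 0.3]
grip_width: 0.0425
```

```bash
python3 st.py w18
```

```text
25.1 [ 0.4431 -0.2953  0.1593] [ 0.98  0.38 -0.62  1.92  0.28  0.92 -0.05] [1.2 0.3 0.3] 0.04250021959407975
jaw yaw deg -15.417091261549102 tilt [-2.e-04  9.e-04 -1.e+00]
[322. 249.] ztop 0.1055 (array([ 442.5, -298.4]), array([39.5, 22. ]), 72.7) 2300
S 0 [602.9 -99.7] S 1 [603.4 -39.7] S 2 [603.8  20.3] S 3 [604.2  80.3] S 4 [604.7 140.3]
```

View pics/w18.png

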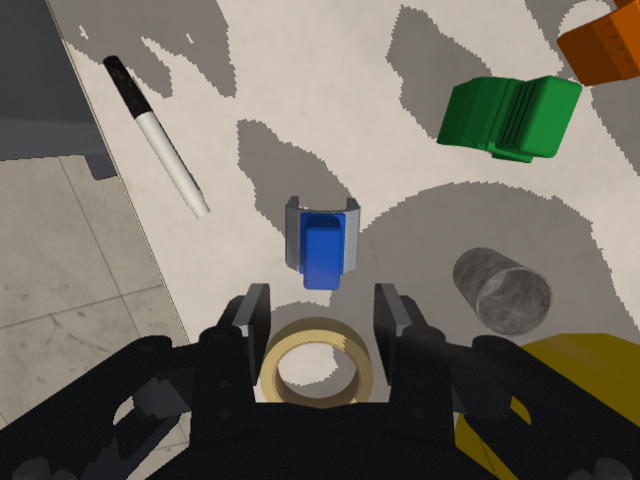

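Call:
play_rows(
  plan=[
    [0,0,-0.0028,-0.04,-0.03],
    [0,0,-0.0028,-0.065,-0.03],
    [0,0,-0.0028,-0.073,-0.03],
    [0,0,-0.0028,-0.073,-0.03],
    [-0.6,0,-0.0028,-0.073,-0.03],
    [-0.6,0,-0.0028,-0.073,-0.03],
    [-0.6,0,-0.0028,-0.073,-0.03],
    [-0.6,0,-0.0028,-0.073,-0.03],
  ],
)

```text
clock: 25.95
tcp_pos: [0.444, -0.2992, 0.088]
orientation: [0.234, 1.555, -0.236]
contact_force: [-2.3, 1.4, 7.7]
grip_width: 0.0201
```

Call:
play_rows(
  plan=[
    [-0.6,0,0,0.035,0],
    [-0.6,0,0,0.075,0],
    [-0.6,0,0,0.115,0],
    [-0.6,0.02,0.025,0.14,0.06],
    [-0.6,0.05,0.06,0.14,0.13],
    [-0.6,0.08,0.095,0.14,0.2],
    [-0.6,0.11,0.13,0.14,0.27],
    [-0.6,0.14,0.165,0.14,0.291],
    [-0.6,0.16,0.1985,0.12,0.291],
    [-0.6,0.16,0.1985,0.1,0.291],
  ],
)

```text
clock: 26.95
tcp_pos: [0.6061, -0.0924, 0.1876]
orientation: [0.004, 1.566, 0.003]
contact_force: [-0.8, 0.5, -1.2]
grip_width: 0.0201
```

Call:
play_rows(
  plan=[
    [-0.6,0,0,-0.02,0],
    [-0.6,0,0,-0.04,0],
    [-0.6,0,0,-0.049,0],
    [-0.6,0,0,-0.049,0],
    [-0.6,0,0,-0.049,0],
    [-0.6,0,0,-0.049,0],
  ],
)

```text
clock: 27.55
tcp_pos: [0.6035, -0.1004, 0.1385]
orientation: [0.007, 1.569, -0.007]
contact_force: [0.6, 1.4, -0.6]
grip_width: 0.0201
```

```bash
python3 st.py w19
python3 - <<'E'
import cv2
a=cv2.imread('pics/w19.png');cv2.imwrite('pics/w19c.png',cv2.resize(a[60:360,200:450],None,fx=2,fy=2))
E
```

```text
27.55 [ 0.6035 -0.1004  0.1385] [ 0.58  0.55 -0.7   1.75  0.42  0.99 -0.29] [ 0.6  1.4 -0.6] 0.02014718091260406
jaw yaw deg -0.5283753199779743 tilt [ 1.6e-03 -3.0e-04 -1.0e+00]
[320.  35.] ztop 0.1186 (array([603.2,  10.9]), array([21.8, 22.2]), 88.8) 2866
[320. 148.] ztop 0.1186 (array([603.2, -39.8]), array([39.3, 22. ]), 89.6) 4100
[321. 290.] ztop 0.1562 (array([ 604.1, -100.4]), array([22.6, 40. ]), 0.2) 4633
S 0 [602.9 -99.7] S 1 [603.4 -39.7] S 2 [603.8  20.3] S 3 [604.2  80.3] S 4 [604.7 140.3]
```

View pics/w19c.png

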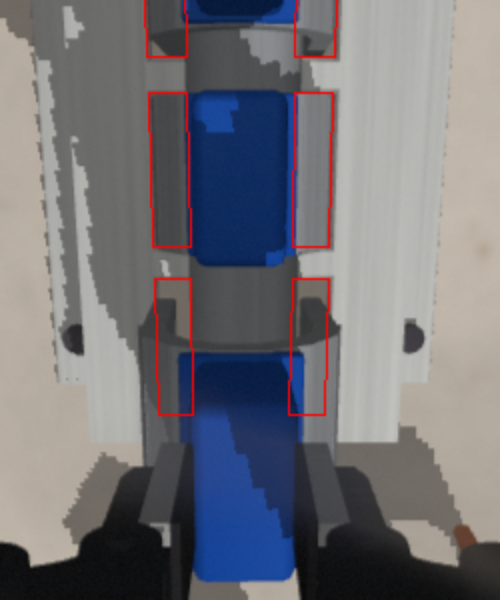

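Call:
play_rows(
  plan=[
    [-0.6,-0.0008,0.0007,-0.005,0],
    [-0.6,-0.0008,0.0007,-0.013,0],
    [-0.6,-0.0008,0.0007,-0.021,0],
    [-0.6,-0.0008,0.0007,-0.029,0],
    [-0.6,-0.0008,0.0007,-0.035,0],
    [-0.6,-0.0008,0.0007,-0.038,0],
    [-0.6,-0.0008,0.0007,-0.038,0],
    [-0.6,-0.0008,0.0007,-0.038,0],
  ],
)

```text
clock: 28.4
tcp_pos: [0.6036, -0.0994, 0.1007]
orientation: [0.007, 1.568, -0.007]
contact_force: [-0.4, -0.3, 9.1]
grip_width: 0.0201
```

```bash
python3 st.py w20
```

```text
28.4 [ 0.6036 -0.0994  0.1007] [ 0.56  0.6  -0.67  1.78  0.46  0.92 -0.32] [-0.4 -0.3  9.1] 0.020088177962936986
jaw yaw deg -0.5132933284436397 tilt [ 3.e-03 -4.e-04 -1.e+00]
[319.  29.] ztop 0.1185 (array([603.3,   5.3]), array([11. , 22.1]), 89.4) 2361
[320. 153.] ztop 0.1186 (array([603.4, -39.8]), array([39.4, 22. ]), 89.6) 6569
[321. 291.] ztop 0.1185 (array([604. , -99.5]), array([40.1, 22.4]), 89.5) 4652
S 0 [602.9 -99.7] S 1 [603.4 -39.7] S 2 [603.8  20.3] S 3 [604.2  80.3] S 4 [604.7 140.3]
```

Call:
play_rows(
  plan=[
    [0,0,0,0,0],
    [0,0,0,0,0],
    [0,0,0,0,0],
    [0,0,0,0.02,0],
    [0,0,0,0.06,0],
    [0,0,0.01,0.1,0],
    [0,-0.02,0.045,0.13,0],
    [0,-0.04,0.085,0.16,0],
    [0,-0.06,0.125,0.19,0],
    [0,-0.08,0.165,0.2,0],
  ],
)

```text
clock: 29.45
tcp_pos: [0.5236, 0.0636, 0.3005]
orientation: [0.008, 1.568, -0.008]
contact_force: [-0.4, 0.4, 0.1]
grip_width: 0.0428
```

Call:
play_rows(
  plan=[
    [0,-0.01,0.04,0,0],
    [0,-0.02,0.08,0,0],
    [0,-0.02,0.1,0,0],
    [0,-0.02,0.1,0,0],
    [0,-0.02,0.1,0,0],
    [0,-0.02,0.1,0,0],
  ],
)

```text
clock: 30.05
tcp_pos: [0.5038, 0.161, 0.2979]
orientation: [0.008, 1.571, -0.009]
contact_force: [-0.2, -1.1, -0.6]
grip_width: 0.0428
```

```bash
python3 st.py w21
python3 - <<'E'
from h import *
for n in ['scene','side']: cv2.imwrite(f'pics/{n}1.png',r.grab_frame(n)['pixels'])
E
```

```text
30.05 [0.5038 0.161  0.2979] [ 0.32  0.28 -0.9   1.76  0.23  1.22 -0.65] [-0.2 -1.1 -0.6] 0.042761888162922417
jaw yaw deg -0.6321789086782683 tilt [-7.e-04 -8.e-04 -1.e+00]
[424. 227.] ztop 0.1182 (array([603.3, 141.2]), array([21.9, 39.4]), 0.1) 983
[421. 283.] ztop 0.1182 (array([603.1,  81.3]), array([39.4, 22. ]), 89.7) 807
S 0 [602.9 -99.7] S 1 [603.4 -39.7] S 2 [603.8  20.3] S 3 [604.2  80.3] S 4 [604.7 140.3]
```

View pics/w21.png

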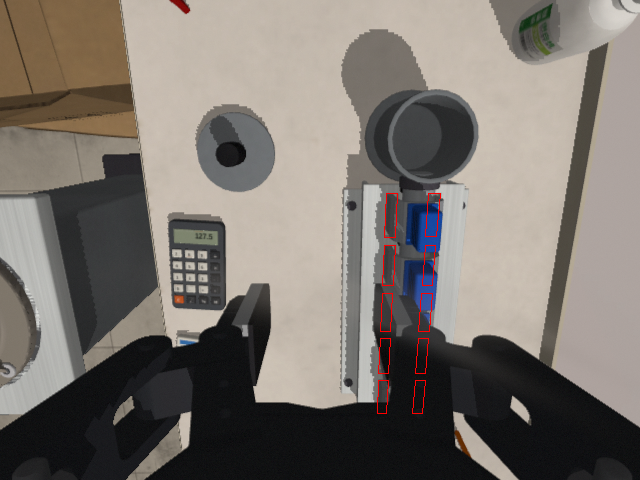

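View pics/scene1.png

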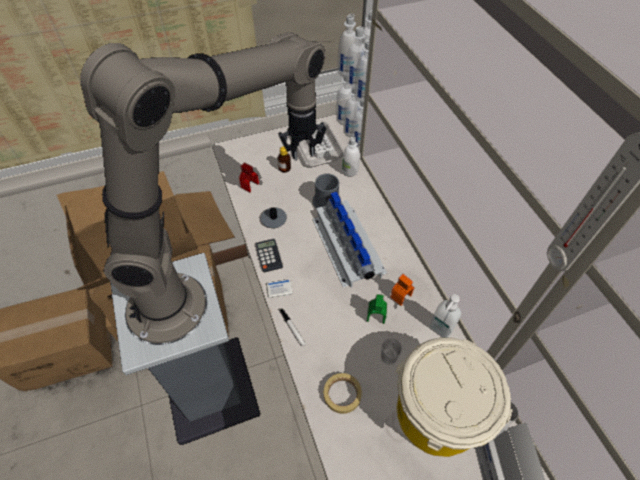

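The scene view shows all five blue clamps in a row on the pole. The cover is now near (272,215), so it has been nudged. The wrist view shows the cover knob at (230,153) and the housing mouth at (430,137).

```bash
cat > cov.py <<'E'
from h import *
from scipy.optimize import least_squares
def circ(P,R=None):
    if len(P)<8: return None
    x=np.array(P[:,:2]);x0=[*x.mean(0),R or .03]
    g=(lambda c:np.hypot(*(x-c[:2]).T)-R) if R else (lambda c:np.hypot(*(x-c[:2]).T)-c[2])
    return least_squares(g,x0[:2] if R else x0,loss='soft_l1',f_scale=.001).x
def edgecirc(m,q,z,):
    # contour pixels of mask, projected to plane z, circle fit
    cs,_=cv2.findContours(m.astype(np.uint8),cv2.RETR_EXTERNAL,cv2.CHAIN_APPROX_NONE)
    c=max(cs,key=cv2.contourArea)[:,0]
    o=-np.array(q['R']).T@np.array(q['t']);P=[]
    for u,v in c:
        w=world(q,u,v,1.0)-o;P.append(o+w*(z-o[2])/w[2])
    return np.array(P)
def run(kx=None,hx=(.604,.225)):
    p,q,o=wristcloud();C=cloud(q);ok=q['z_map']>0
    print('tcp',np.round(o['tcp_pos'],4),'F',np.round(o['contact_force'],1),o['clock'])
    if kx is None:
        kk=ok&(C[...,2]>.045)&(C[...,2]<.06)&(np.hypot(C[...,0]-.43,C[...,1]-.25)<.1)
        kx=np.median(C[kk][:,:2],axis=0)
    rr=np.hypot(C[...,0]-kx[0],C[...,1]-kx[1])
    k=ok&(rr<.025)&(abs(C[...,2]-.055)<.004);print('knob top n',k.sum(),np.median(C[k][:,2]) if k.any() else 0, circ(edgecirc(k,q,.055)) if k.sum()>20 else 0)
    d=ok&(rr<.06)&(abs(C[...,2]-.015)<.006);P=edgecirc(d,q,.015);print('disc',circ(P),np.median(C[d][:,2]))
    h=ok&(abs(C[...,2]-.1)<.004)&(np.hypot(C[...,0]-hx[0],C[...,1]-hx[1])<.055)
    if h.sum()>50:
        print('rim n',h.sum(),np.median(C[h][:,2]),circ(edgecirc(h,q,.1)))
        u=C[h];print('rim ring fit',circ(u,.0395))
    return q,C
if __name__=='__main__': run()
E
python3 cov.py
```

```text
tcp [0.5038 0.1612 0.2981] F [-0.2  0.2  0.7] 30.2
knob top n 475 0.05455561279266472 [0.4056105  0.2104474  0.01224635]
disc [0.40519106 0.21044264 0.04412609] 0.014860266302474497
rim n 1622 0.09935671153779105 [0.60528169 0.22540061 0.04122748]
rim ring fit [0.60525765 0.22535058]
```

Call:
play_rows(
  plan=[
    [0.1,-0.03,0.015,-0.03,0],
    [0.1,-0.06,0.03,-0.06,0],
    [0.1,-0.09,0.045,-0.09,0],
    [0.1,-0.0985,0.0495,-0.13,0],
    [0.1,-0.0985,0.0495,-0.17,0],
    [0.1,-0.0985,0.0495,-0.19,0],
    [0.1,-0.0985,0.0495,-0.19,0],
    [0.1,-0.0985,0.0495,-0.19,0],
  ],
)

```text
clock: 31.05
tcp_pos: [0.4053, 0.2122, 0.1088]
orientation: [0.008, 1.571, -0.007]
contact_force: [0.1, 0.1, -0.5]
grip_width: 0.047
```

```bash
python3 cov.py; python3 st.py w22|head -2
```

```text
tcp [0.4053 0.2122 0.1088] F [ 0.1  0.1 -0.5] 31.05
knob top n 1364 0.054467014344549515 [0.40492948 0.21094755 0.012311  ]
disc [0.4049125  0.21064451 0.04410249] 0.01466007924166476
31.1 [0.4059 0.2125 0.1094] [ 0.11  0.4  -0.86  2.12  0.42  0.8  -1.02] [ 0.3 -0.   0.2] 0.0465357632693552
jaw yaw deg -0.5491076064799745 tilt [ 0.0014  0.001  -1.    ]
```

View pics/w22.png

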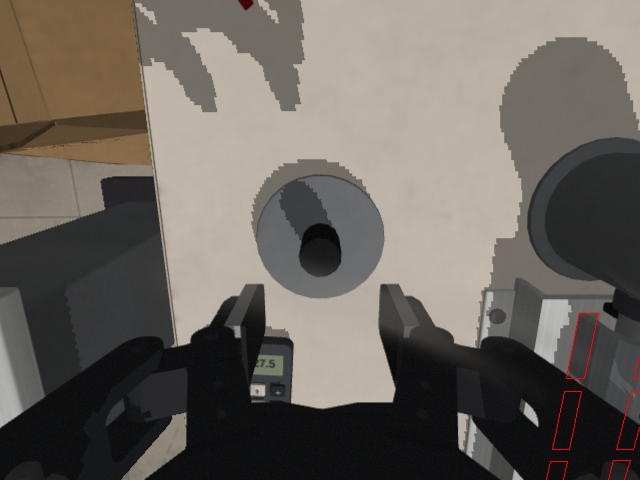

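The knob at (320,250) is centred between the fingers, so I'll descend and grip it.

Call:
play_rows(
  plan=[
    [0.1,-0.0003,-0.0015,-0.035,0],
    [0.1,-0.0003,-0.0015,-0.06,0],
    [0.1,-0.0003,-0.0015,-0.075,0],
    [0.1,-0.0003,-0.0015,-0.075,0],
    [-0.5,-0.0003,-0.0015,-0.075,0],
    [-0.5,-0.0003,-0.0015,-0.075,0],
    [-0.5,-0.0003,-0.0015,-0.075,0],
    [-0.5,-0.0003,-0.0015,-0.075,0],
  ],
)

```text
clock: 31.95
tcp_pos: [0.4056, 0.2112, 0.0348]
orientation: [0.008, 1.568, -0.006]
contact_force: [-0.7, -1.1, 8.8]
grip_width: 0.0234
```

```bash
python3 cov.py; python3 st.py w23|head -2
```

```text
tcp [0.4056 0.2112 0.0348] F [-0.7 -1.1  8.8] 31.95
knob top n 3421 0.05473944318752561 [0.40576512 0.21192307 0.01356276]
disc [0.40526251 0.21428394 0.0409278 ] 0.014860710352901102
32.0 [0.4056 0.2112 0.0348] [ 0.    0.52 -0.75  2.17  0.58  0.66 -1.16] [-1.6  0.3  7.1] 0.02311721817396017
jaw yaw deg -0.5189947222325245 tilt [ 2.5e-03  9.0e-04 -1.0e+00]
```

View pics/w23.png

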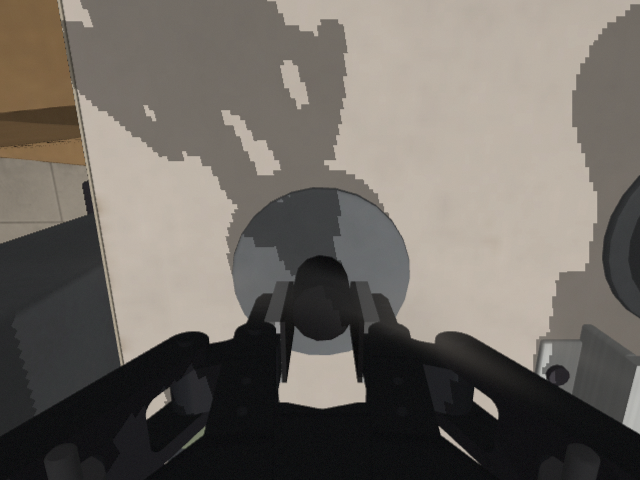

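Call:
play_rows(
  plan=[
    [-0.5,0,0,0.03,0],
    [-0.5,0,0,0.07,0],
    [-0.5,0,0,0.11,0],
    [-0.5,0,0,0.15,0],
    [-0.5,0.03,0.003,0.16,0],
    [-0.5,0.07,0.006,0.16,0],
    [-0.5,0.11,0.009,0.16,0],
    [-0.5,0.15,0.012,0.16,0],
    [-0.5,0.18,0.0145,0.16,0],
    [-0.5,0.2,0.0145,0.16,0],
  ],
)

```text
clock: 33.05
tcp_pos: [0.6069, 0.2246, 0.1936]
orientation: [0.009, 1.57, -0.008]
contact_force: [0.1, -0.1, -1.6]
grip_width: 0.0229
```

Call:
play_rows(
  plan=[
    [-0.5,0,0,0,0],
    [-0.5,0,0,-0.02,0],
    [-0.5,0,0,-0.04,0],
    [-0.5,0,0,-0.045,0],
    [-0.5,0,0,-0.045,0],
    [-0.5,0,0,-0.045,0],
  ],
)

```text
clock: 33.65
tcp_pos: [0.6049, 0.2254, 0.1495]
orientation: [0.007, 1.57, -0.007]
contact_force: [0.1, -0.1, -1.6]
grip_width: 0.0229
```

```bash
python3 st.py w24|head -2
python3 - <<'E'
from cov import *
p,q,o=wristcloud();C=cloud(q);ok=q['z_map']>0
for z0 in (.1,):
    h=ok&(abs(C[...,2]-.1)<.004)&(np.hypot(C[...,0]-.605,C[...,1]-.225)<.055);print('rim visible',h.sum())
rr=np.hypot(C[...,0]-o['tcp_pos'][0],C[...,1]-o['tcp_pos'][1])
zb=o['tcp_pos'][2]-.0348
k=ok&(rr<.02)&(abs(C[...,2]-zb-.055)<.004);print('knob',circ(edgecirc(k,q,zb+.055)))
d=ok&(rr<.06)&(abs(C[...,2]-zb-.015)<.003);P=edgecirc(d,q,zb+.015);P=P[P[:,1]>o['tcp_pos'][1]+.01];print('disc',circ(P,.045),np.median(C[d][:,2])-zb)
D=C[d];A=np.c_[D[:,:2],np.ones(len(D))];print('slope',np.linalg.lstsq(A,D[:,2],rcond=None)[0])
for n in ['scene','side']: cv2.imwrite(f'pics/{n}2.png',r.grab_frame(n)['pixels'])
E
```

```text
33.65 [0.6049 0.2254 0.1495] [ 0.09  0.62 -0.78  1.66  0.49  1.07 -0.85] [ 0.1 -0.1 -1.6] 0.022944738115191935
jaw yaw deg -0.5094154668893207 tilt [ 1.3e-03  6.0e-04 -1.0e+00]
rim visible 206
knob [0.60512921 0.22604016 0.01339077]
disc [0.6046124  0.22364787] 0.014660509224159846
slope [-0.01533968  0.00051343  0.13873028]
```

View pics/w24.png

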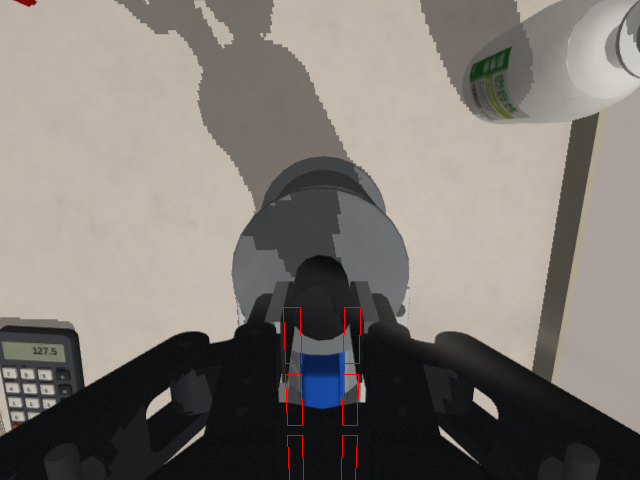

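Call:
play_rows(
  plan=[
    [-0.5,0.0005,0.0005,-0.005,0],
    [-0.5,0.0005,0.0005,-0.01,0],
    [-0.5,0.0005,0.0005,-0.015,0],
    [-0.5,0.0005,0.0005,-0.02,0],
    [-0.5,0.0005,0.0005,-0.0235,0],
    [-0.5,0.0005,0.0005,-0.0245,0],
    [-0.5,0.0005,0.0005,-0.0245,0],
    [-0.5,0.0005,0.0005,-0.0245,0],
  ],
)

```text
clock: 34.65
tcp_pos: [0.6045, 0.2254, 0.1257]
orientation: [0.006, 1.571, -0.008]
contact_force: [-8.4, -4.6, 14.6]
grip_width: 0.0232
```

```bash
cat > lev.py <<'E'
from cov import *
p,q,o=wristcloud();cv2.imwrite('pics/lev%d.png'%int(o['clock']*100),p['pixels']);C=cloud(q);ok=q['z_map']>0
rr=np.hypot(C[...,0]-.605,C[...,1]-.225)
d=ok&(rr<.046)&(rr>.016)&(C[...,2]>.095)&(C[...,2]<.125);D=C[d];D=D[abs(D[:,2]-np.median(D[:,2]))<.004]
A=np.c_[D[:,0]-.605,D[:,1]-.225,np.ones(len(D))];print('tcp',o['tcp_pos'],o['contact_force'],'disc top',np.median(D[:,2]),'slope',np.linalg.lstsq(A,D[:,2],rcond=None)[0],len(D))
E
python3 lev.py
```

```text
tcp [0.60445381 0.22538037 0.12568298] [-8.37618062 -4.62211904 14.55092971] disc top 0.10570023990794856 slope [-0.00231398 -0.00045893  0.10568969] 14091
```

The disc top reads 0.1057 (0.106 means seated) and it is level, so I'll release and retreat.

Call:
play_rows(
  plan=[
    [0.0,0,0,0,0],
    [0.0,0,0,0,0],
    [0.0,0,0,0,0],
    [0.0,0,0,0.01,0],
    [0.0,0,0,0.04,0],
    [0.0,0,0,0.08,0],
    [0.0,-0.01,-0.03,0.12,0],
    [0.0,-0.03,-0.07,0.15,0],
    [0.0,-0.05,-0.11,0.18,0],
    [0.0,-0.06,-0.13,0.2,0],
  ],
)

```text
clock: 35.7
tcp_pos: [0.5444, 0.0934, 0.3256]
orientation: [0.007, 1.57, -0.009]
contact_force: [0.8, -0.8, 1.3]
grip_width: 0.0429
```

Call:
play_rows(
  plan=[
    [0,0,-0.02,0.02,0],
    [0,0,-0.02,0.02,0],
    [0,0,-0.02,0.02,0],
  ],
)

```text
clock: 36.0
tcp_pos: [0.5453, 0.0757, 0.3443]
orientation: [0.008, 1.57, -0.008]
contact_force: [0.6, -0.2, -1.2]
grip_width: 0.0431
```

```bash
python3 lev.py; python3 st.py w25
python3 - <<'E'
from cov import *
p,q,o=wristcloud();C=cloud(q);ok=q['z_map']>0
rr=np.hypot(C[...,0]-.605,C[...,1]-.225)
d=ok&(rr<.06)&(abs(C[...,2]-.106)<.004);print('\ndisc',circ(edgecirc(d,q,.106)))
for n in ['scene','side']: cv2.imwrite(f'pics/{n}3.png',r.grab_frame(n)['pixels'])
a=cv2.imread('pics/scene3.png');b=cv2.imread('pics/side3.png');cv2.imwrite('pics/fin.png',np.hstack([cv2.resize(a[140:360,220:440],(390,390)),cv2.resize(b[140:360,190:410],(390,390))]))
E
```

```text
tcp [0.54527827 0.07566752 0.34428664] [ 0.58553241 -0.1745244  -1.2314663 ] disc top 0.10583350733707038 slope [-0.0003805   0.00213005  0.10581885] 6084
36.05 [0.5449 0.0764 0.3435] [ 0.48  0.29 -0.9   1.65  0.23  1.32 -0.47] [-0.3 -0.4 -0.6] 0.04272949515875087
jaw yaw deg -0.4658020309786679 tilt [-4.e-04  4.e-04 -1.e+00]
[377. 138.] ztop 0.1184 (array([603.5, 141.1]), array([39.3, 22.2]), 89.5) 902
[375. 195.] ztop 0.1183 (array([603.1,  80.7]), array([40. , 21.9]), 89.2) 813
[374. 249.] ztop 0.1182 (array([602.8,  21.6]), array([21.7, 38.8]), 1.2) 709
[368. 346.] ztop 0.118 (array([602.1, -98.9]), array([21.5, 40.7]), 1.1) 489
S 0 [602.9 -99.7] S 1 [603.4 -39.7] S 2 [603.8  20.3] S 3 [604.2  80.3] S 4 [604.7 140.3] 
disc [0.60376732 0.22381951 0.04401201]
```

View pics/w25.png

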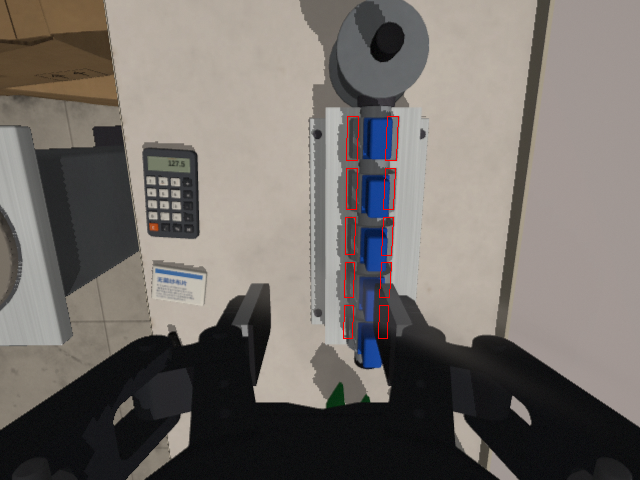

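View pics/fin.png

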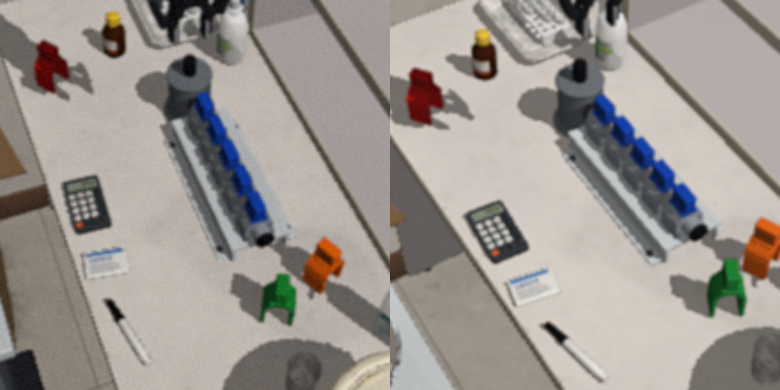

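All five clamps read home (the fifth, at pair 1, is partly hidden by a finger but read 0.1186 earlier). The cover is level at rim height, and the look-alikes and bystanders haven't moved. I'm handing in.

```bash
python3 -c "
from bench import r
print(r.hand_in())"
```

```text
the job is handed in; nothing more can be done
None
```

All five blue saddle clamps are on the pole at stations 0 to 4, and after them the round cover went onto the housing. The job was handed in at about 36 s on the robot's clock.

- **Clamps:** The block tops last read 0.118–0.119 m (home is 0.119 m), each within about 1–2 mm of its station. The clamp at pair 1 was partly hidden by a finger in the final wrist picture. It read 0.1186 m shortly before that and looked in line in the scene and side views.
- **Cover:** It had been knocked about 4–5 cm aside during the run, so I measured it again before gripping. After release its disc top read 0.1058 m (seated is 0.106 m), with a slope of about 0.002, so it is seated and level.
- **Disagreement:** The final edge fit put the cover's centre about 2 mm off the rim centre, within the spigot's 3 mm play. A side force of about 10 N also showed while pressing it down, probably the spigot touching the housing wall, before I released it.
- **Other things:** I did not touch the red, green and orange look-alikes or the other items. Those in the final views looked unmoved; the tape roll and the cup were out of frame or only partly shown there.

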